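# Load a spindle into the flagged bin of a covered carousel

## Task

Put the steel spindle from the leaning rack into the flagged bin of the parts carousel, the one whose rim post is a flat plate instead of a round pin: turn the wheel until that bin lies open in the slot of the fixed cover, and drop the spindle in so that it stands head up. On the way, stand the spindle upright on the round steel block and let go of it, so that you can take it afresh by its head from above. Leave the jar, the screwdriver and the brass weight where they are.

Things in the scene. Friction and masses are not known exactly. Their poses are not given: they have to be found in the camera images.
- spindle_mid (a point): Loose round steel spindle, 100 mm long, about 90 g: foot flange 30 mm diameter x 8 mm, shank 16 mm diameter, head (top 20 mm) 22 mm diameter. The point is on its axis 50 mm from either end (centre of mass within 2 mm); z axis points from foot to head. At the start it leans 45 degrees in the rack, head up, towards the robot's left or far left.
- rack: Fixed dark steel rack; origin under the centre of its 150 x 60 x 12 mm base; x = horizontal direction in which the spindle's head leans, z up. It holds the spindle by a foot pocket (flange) and a U yoke 27 mm wide, 69 to 77 mm from the foot along the spindle; between them the shank is free all round. The spindle lifts straight up out; its middle is 5 mm to -x of the origin, 73 mm up.
- block_top (a point): Centre of the flat top of a fixed round steel block, 72 mm diameter, 22 mm high. A spindle standing here has its middle 50 mm above this point.
- axis (a point): On the carousel's vertical axis, 80 mm above the bench. The wheel (grey disc 268 mm diameter, top 22 mm above the bench) turns about it both ways with light friction (0.12 N m) and stays where left. A fixed aluminium cover disc (200 mm diameter, top 73 mm up, cap on the axis to 80 mm) hides the bins.
- slot (a point): Middle of the slot in the fixed cover, at the cover's top (73 mm up), 65 mm out from the axis, on the side nearer the robot. The slot is a 60 degree wedge cut out of the cover disc from 25 mm out to its edge, about 65 mm wide here. Only the bin under it is open.
- flag (a point): Centre of the top edge of the flagged bin's flat-plate post, 120 mm above the bench, 124 mm out from the axis. The plate is 44 mm wide (radially), 10 mm thick (along the rim), 80 to 120 mm up, on a 16 mm stem. The other four bins have round 12 mm pins to 120 mm up, 117 mm out, spaced 72 degrees. Pushing plate or pins along the rim turns the wheel.
- right_bin (a point): Centre of the flagged bin's floor, 24.5 mm above the bench, 65 mm out from the axis in the plate's direction. Square bin, 45 mm inside, walls to 64 mm above the bench. A spindle standing in it has its middle 74.5 mm and its top 124.5 mm above the bench.
- wheel (a joint): Angle of the wheel in rad, growing anticlockwise from above; 0 (or 6.283) has the flagged bin exactly under the slot. It can turn from -7 to 7.
- jar: Bystander: amber glass jar, 52 mm diameter, 70 mm high; origin under its centre.
- driver: Bystander: lying screwdriver, 160 mm long, black handle.
- weight: Bystander: brass weight, 48 mm diameter, 56 mm high; origin under its centre.
Mind the look-alikes: they are no part of the job. What is shaped like the part that bears block_top but blue is not meant. What is shaped like the rack but red is not meant.

How it is judged:
On the way:
1. the spindle stands upright on the round block, let go (horizontal distance between spindle_mid and block_top below 0.034 m and z of spindle_mid in the frame of block_top between 0.045 and 0.055 m and angle between spindle_mid's own z axis and vertical below 0.08 rad and contact force between the fingers and spindle below 0.1 N and linear speed of spindle below 0.02 m/s), for 0.2 s.
At the end, for the whole second after the job is handed in: The spindle stands head up (within 0.25 rad of upright) on the floor of the flagged bin (its middle within 20 mm of the bin's centre line and no more than 56 mm above its floor), the flagged bin is under the cover's slot (centres within 20 mm), and the spindle is released and at rest (horizontal distance between spindle_mid and right_bin below 0.02 m and z of spindle_mid in the frame of right_bin below 0.056 m and angle between spindle_mid's own z axis and vertical below 0.25 rad and horizontal distance between right_bin and slot below 0.02 m and contact force between the fingers and spindle below 0.1 N and linear speed of spindle below 0.02 m/s); the robot touches nothing.
It fails at once if a bystander is moved more than 30 mm (distance of any of jar, driver, weight from where it was at the start of the episode above 0.03 m).
It also fails if it takes over 72 s, if anything falls off the work surface, if the arm or the gripper's body presses on something with over 40 N, if the wrist force passes 120 N, or if a joint passes its speed limit or range.

## Robot

A 7-joint arm with a two-finger parallel gripper is mounted at the origin on the work surface. World frame = base frame: x ahead of the robot, y to its left, z up, the work surface at z = 0. Lengths are in m, angles in rad, forces in N, time in s.
With the tool pointing down it reaches from about 0.425 to 0.875 m from the base axis. Payload 8.4 kg.
Tool frame: the origin (TCP) lies at the very end of the fingers, on their centre line; the grasp point (between the pads) lies 19 mm behind it; x points along the fingers, z is the direction in which the jaws open and shut, and the axes are right-handed (so a half turn about x gives the same grasp; the last joint's range is limited). The gripper opens to 87 mm and grips with 3 to 60 N. Pads are 19 mm wide; open, the fingers measure 117 mm over their backs; the gripper's body (75 mm by 190 mm) begins 51 mm behind the grasp point.
Start: joints at [1.208, 0.333, 0.04, 1.465, -0.013, 1.343, -0.059], TCP at [0.169, -0.627, 0.223] pointing down, gripper open.
Joint ranges: [-2.58, 2.58], [-0.38, 2.09], [-1.3, 1.39], [0.25, 2.4], [-1.5, 4.64], [0.08, 2.09], [-2.65, 2.65]. Speed limits (rad/s): [2.22, 2.22, 2.79, 2.79, 3.14, 3.14, 3.14].

## Interface

Orientations are given as a rotation vector (axis times angle).
In Python, from workcell import monitor, eyes, ticket gives the robot as it stands.
- The arm moves only by the shell command python3 -m jog 'ROWS' [OPENING] [FORCE]. ROWS is JSON, a list of rows, each an object with "xyz": the shift along the tool's x, y, z in m, a list of three; "dr": the turn, a rotation vector about the tool's x, y, z in degrees, a list of three. A call has 1 to 5 rows; each row is the pose to reach, as a shift and turn from the pose commanded when the call began, along the tool's axes at that moment; what a row does not reach only later rows make up. A row lasts 1/12 s, in which the tool goes at most 41.7 mm and 7.16 degrees, less where a joint would pass 70% of its speed; a pose out of reach is approached as far as the arm can. A call with a gripper value outside its range is refused whole. OPENING is the gripper's target within -1 to 1 (fully open at 1, half-way at 0, shut at -1), set as the call begins (- or left out, the last holds). The fingers move at their own pace and stop on an object; FORCE is the grip in N (left out, the last holds). Time passes only in rows, so rows that repeat a pose let the fingers close. It gives the time, the measured TCP pose, the force and the opening at its end, in the units of the state.
- monitor.get_state(): the state, without advancing time (a new reading comes with each control period).
- eyes.snapshot(name): name is "side" or "top"; returns a dict with "img" (420x560x3 uint8, red, green, blue), "fovy" (degrees; the focal length in pixels is half the picture's height over the tangent of half this angle, whatever the lens; pixels are square), "cx", "cy" (the principal point, pixels), "dist_coeffs" ([k1, k2, p1, p2, k3] as OpenCV has them; the pictures are not rectified), "rvec" (rotation vector, rad) and "tvec" (3), from world to camera coordinates, as OpenCV has them. Camera axes: x right, y down, z forward; pixel columns grow to the right and rows downward; lengths in m; the calibration is good to about 2 mm. A picture is of the moment at which its call begins. There is no depth.
- ticket.hand_in(): hands the job in, once; it reports no verdict.
The state is a dict: "time": time; "joints": joint angles; "joint_velocities": joint speeds; "joint_torque": joint torques, N m; "tool_pos": TCP position; "tcp_rot": TCP orientation; "wrist_force": force on the tool from outside, world axes, zero at the start; "ft_torque": the same for the moment, N m; "width": finger opening in m.
Only numpy, scipy, OpenCV 4.12 (cv2) and the standard library are available. Lean on these libraries where they do the work, as an engineer would, in place of code of your own. Each camera call takes 0.05 s, during which the arm holds its last target.

## Working session

There is one attempt and no reset: what is moved stays moved. The work goes in short steps, Python scripts to look and compute and a shell command to move; the robot and the scene stay as the last step left them, time stands still between calls to the robot, and variables do not carry over. Pictures are saved under pics/ and viewed, and the job is handed in when it is done.

```bash
ls; mkdir -p pics; python3 - <<'E'
from workcell import monitor, eyes
import cv2
print(monitor.get_state())
for n in("side","top"):
    s=eyes.snapshot(n); cv2.imwrite(f"pics/{n}0.png",s["img"][:,:,::-1])
    print({k:v for k,v in s.items() if k!="img"})
E
```

```text
pics
{'time': 0.0, 'joints': array([ 1.2077843 ,  0.33390537,  0.03986891,  1.46628402, -0.01341358,
        1.34332007, -0.05848704]), 'joint_velocities': array([-0.00058468, -0.0011898 ,  0.00144201,  0.00052323,  0.00079795,
       -0.00064917, -0.00068016]), 'joint_torque': array([ 1.78632667e-04, -6.56371093e+01,  1.33595668e+00, -4.03809607e+01,
       -5.95979858e-02,  4.47792944e-02,  1.26909122e-04]), 'tool_pos': array([ 0.16934746, -0.6270501 ,  0.22165656]), 'tcp_rot': array([ 1.01366916,  1.32392431, -1.01212806]), 'wrist_force': array([-0.28025553,  0.57411217, -1.00013738]), 'ft_torque': array([0.04616129, 0.03374231, 0.02848942]), 'width': 0.08670287033692924}
{'fovy': 44.878774970876705, 'cx': 274.8539096787599, 'cy': 203.50428734549513, 'dist_coeffs': array([-0.10162921,  0.        ,  0.        ,  0.        ,  0.        ]), 'rvec': array([ 2.10453333, -0.07625093,  0.07713339]), 'tvec': array([-0.51957424,  0.03356272,  1.47446036])}
{'fovy': 48.570774135648506, 'cx': 282.31472484457737, 'cy': 207.16881314980506, 'dist_coeffs': array([-0.13300302,  0.        ,  0.        ,  0.        ,  0.        ]), 'rvec': array([ 2.14131582, -2.05884491,  0.22785367]), 'tvec': array([-0.14670883,  0.50122122,  1.01190383])}
```

View pics/side0.png

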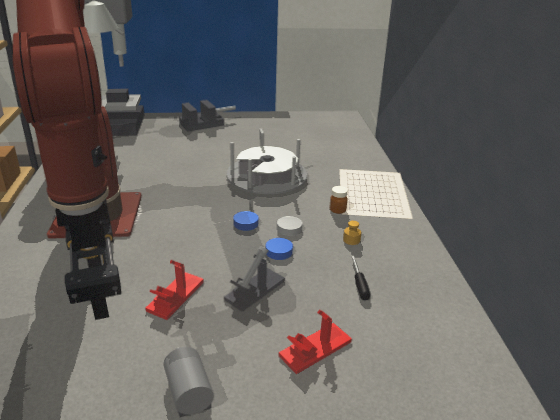

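View pics/top0.png

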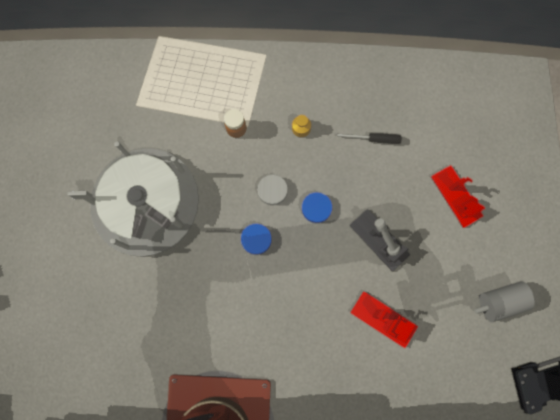

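```bash
cat > h.py <<'E'
import numpy as np, cv2
from scipy.spatial.transform import Rotation as R
from workcell import monitor, eyes
def cam(n,s=None):
    s=s or eyes.snapshot(n)
    f=210/np.tan(np.radians(s["fovy"])/2)
    K=np.array([[f,0,s["cx"]],[0,f,s["cy"]],[0,0,1]])
    return dict(img=s["img"],K=K,d=s["dist_coeffs"],r=s["rvec"],t=s["tvec"])
def ray(c,uv):
    p=cv2.undistortPoints(np.array([[uv]],float),c["K"],c["d"])[0,0]
    M=R.from_rotvec(c["r"]).as_matrix()
    return -M.T@c["t"], M.T@np.array([p[0],p[1],1])
def atz(c,uv,z):
    o,d=ray(c,uv); return o+d*(z-o[2])/d[2]
def tri(c1,u1,c2,u2):
    o1,d1=ray(c1,u1);o2,d2=ray(c2,u2)
    A=np.stack([d1,-d2],1);s=np.linalg.lstsq(A,o2-o1,rcond=None)[0]
    a=o1+s[0]*d1;b=o2+s[1]*d2
    return (a+b)/2,np.linalg.norm(a-b)
def proj(c,P):
    return cv2.projectPoints(np.array(P,float).reshape(-1,3),c["r"],c["t"],c["K"],c["d"])[0][:,0]
def crop(c,name,x0,y0,x1,y1,k,pts=()):
    im=c["img"][y0:y1,x0:x1,::-1]
    im=cv2.resize(im,None,fx=k,fy=k,interpolation=cv2.INTER_CUBIC)
    for p in pts:
        cv2.circle(im,(int((p[0]-x0+.5)*k),int((p[1]-y0+.5)*k)),2,(255,0,255),-1)
    cv2.imwrite("pics/"+name,im)
def rep():
    s=monitor.get_state(); M=R.from_rotvec(s["tcp_rot"]).as_matrix()
    print("t",round(s["time"],2),"tcp",s["tool_pos"].round(4),"w",round(s["width"],4),"F",s["wrist_force"].round(1));print(M.round(3));print("q",s["joints"].round(3)); return s,M
E
python3 - <<'E'
from h import *
import pickle
c={n:cam(n) for n in("side","top")}
pickle.dump(c,open("c0.pkl","wb"))
crop(c["top"],"t1.png",330,180,440,280,7)
crop(c["top"],"t2.png",60,130,220,265,5)
crop(c["side"],"s1.png",210,235,300,315,8)
crop(c["side"],"s2.png",210,120,320,200,7)
rep()
E
```

```text
t 0.2 tcp [ 0.1694 -0.6272  0.222 ] w 0.0872 F [-0.2 -0.3  0.4]
[[-0.     0.965  0.261]
 [ 0.001  0.261 -0.965]
 [-1.    -0.    -0.001]]
q [ 1.208  0.334  0.04   1.466 -0.013  1.343 -0.058]
```

View pics/t1.png

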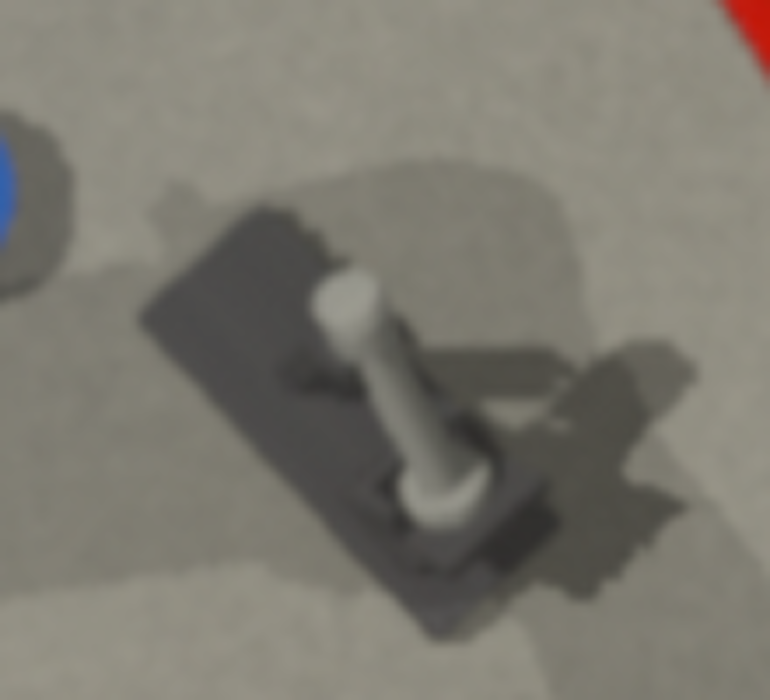

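View pics/t2.png

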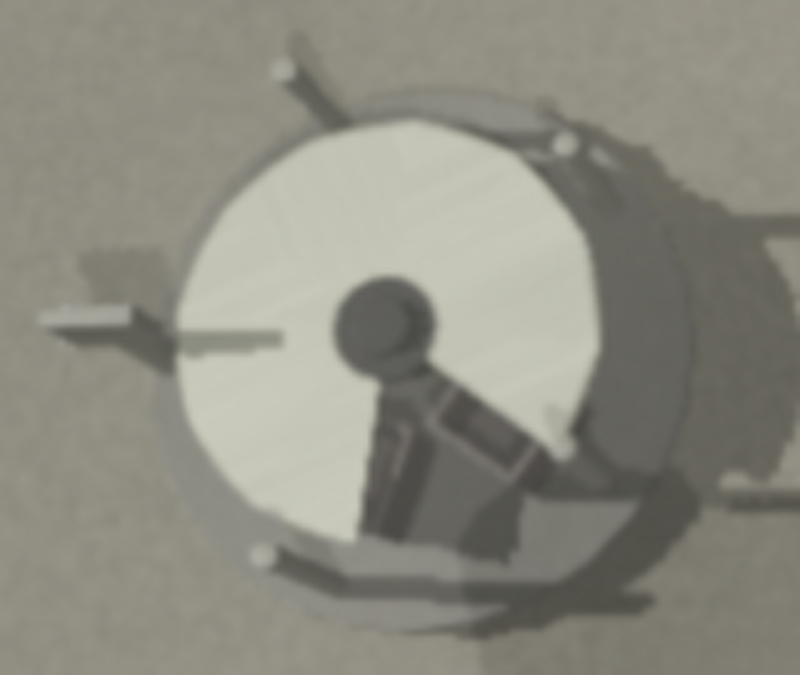

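View pics/s1.png

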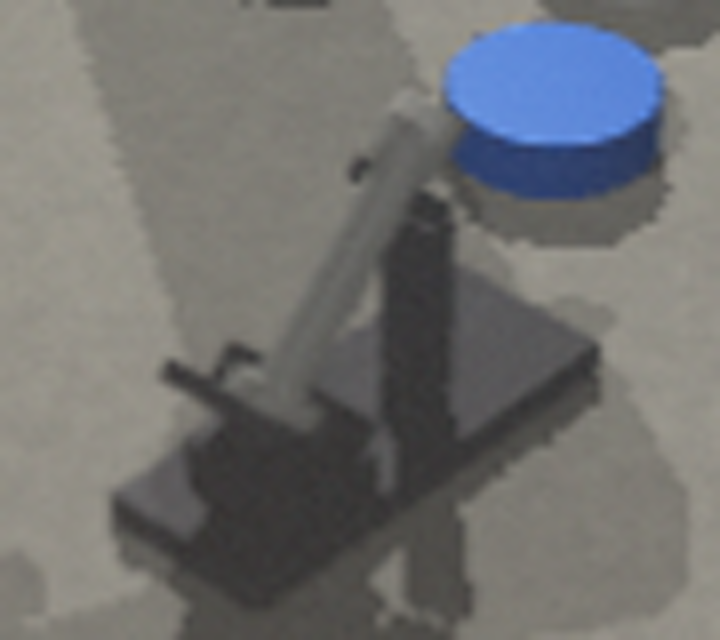

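View pics/s2.png

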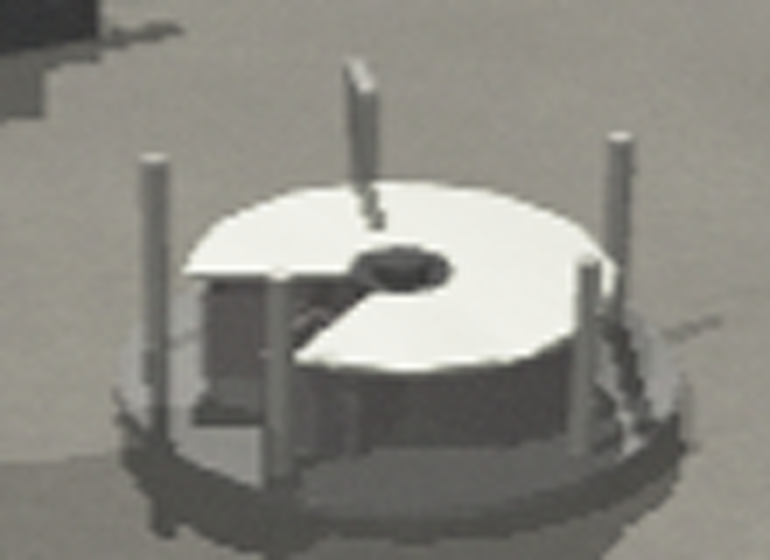

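```bash
python3 - <<'E'
from h import *
import pickle
c=pickle.load(open("c0.pkl","rb"));T=c["top"];S=c["side"]
def t1(p,k=7,o=(330,180)): return (o[0]+p[0]/k-.5,o[1]+p[1]/k-.5)
A=[atz(T,t1(p),.012) for p in[(140,318),(268,207),(440,640)]]
print("rack corners",np.round(A,4))
a=A[0]-A[2];print("len",np.linalg.norm(a),"wid",np.linalg.norm(A[0]-A[1]))
u=a/np.linalg.norm(a); print("dir",u, np.degrees(np.arctan2(u[1],u[0])),"centre",(A[1]+A[2])/2)
t2=lambda p:t1(p,5,(60,130))
s1=lambda p:t1(p,8,(210,235)); s2=lambda p:t1(p,7,(210,120))
print("head top tri",tri(T,t1((342,300)),S,s1((425,115))))
print("flag",tri(T,t2((88,320)),S,s2((361,75))))
for z,p in[(.12,(88,320)),(.08,(378,322))]: print(atz(T,t2(p),z))
for p in[(284,70),(566,143),(560,445),(265,555)]: print("pin",atz(T,t2(p),.12))
for p in[(153,158),(620,135),(587,262),(278,275)]: print("pinS",atz(S,s2(p),.12))
# cover disc points
g=[(178,330),(205,215),(412,120),(520,158),(598,345),(255,515),(358,541),(335,133)]
P=np.array([atz(T,t2(p),.073)[:2] for p in g])
from scipy.optimize import least_squares
r=least_squares(lambda q:np.hypot(*(P-q[:2]).T)-.1,P.mean(0));print("cover c",r.x,r.fun.round(4))
print("slot edges",[atz(T,t2(p),.073) for p in[(358,541),(383,375),(432,360),(575,440)]])
# block
for n,cc in(("top",T),("side",S)):
    x0,y0,x1,y1=(245,165,300,215) if n=="top" else(270,210,310,245)
    crop(cc,"b"+n+".png",x0,y0,x1,y1,10)
E
```

```text
rack corners [[ 0.4795 -0.2877  0.012 ]
 [ 0.5199 -0.3315  0.012 ]
 [ 0.3737 -0.3899  0.012 ]]
len 0.14711224674298645 wid 0.05952579557535903
dir [0.71954085 0.69445012 0.        ] 43.98341517204453 centre [ 0.44676376 -0.36066389  0.012     ]
head top tri (array([ 0.46545952, -0.33810156,  0.10601948]), np.float64(0.007918104861031299))
flag (array([0.50219961, 0.3294265 , 0.12297278]), np.float64(0.005017017488159471))
[0.50549128 0.33125669 0.12      ]
[0.51913545 0.21084419 0.08      ]
pin [0.62558066 0.25506473 0.12      ]
pin [0.59457705 0.12080962 0.12      ]
pin [0.45768824 0.11046133 0.12      ]
pin [0.40396319 0.23619635 0.12      ]
pinS [0.39716774 0.23776506 0.12      ]
pinS [0.61850844 0.25758672 0.12      ]
pinS [0.58622627 0.11836228 0.12      ]
pinS [0.44989516 0.11007468 0.12      ]
cover c [0.51876397 0.21144119] [-0.0024  0.0049  0.0006  0.001   0.0024  0.003   0.     -0.0012]
slot edges [array([0.41874786, 0.211437  , 0.073     ]), array([0.49593493, 0.20808278, 0.073     ]), array([0.50385686, 0.18579546, 0.073     ]), array([0.46926244, 0.11576734, 0.073     ])]
```

View pics/btop.png

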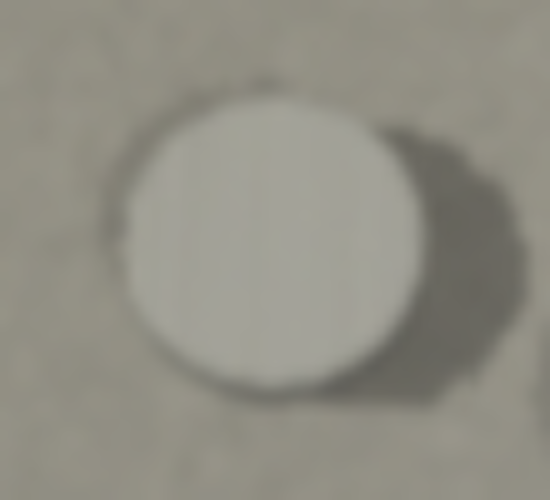

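View pics/bside.png

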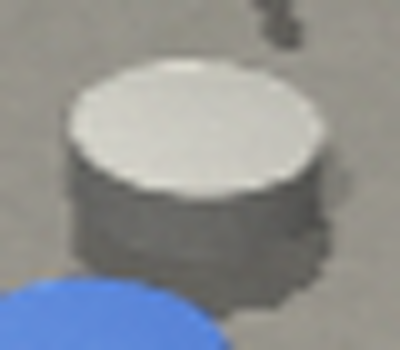

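```bash
python3 - <<'E'
from h import *
import pickle
from scipy.optimize import least_squares
c=pickle.load(open("c0.pkl","rb"));T=c["top"];S=c["side"]
t1=lambda p,k=7,o=(330,180): (o[0]+p[0]/k-.5,o[1]+p[1]/k-.5)
t2=lambda p:t1(p,5,(60,130)); s2=lambda p:t1(p,7,(210,120))
PT=[t2(p) for p in[(88,320),(284,70),(566,143),(560,445),(265,555)]]
PS=[s2(p) for p in[(361,75),(620,135),(587,262),(278,275),(153,158)]]
def model(q):
    a=q[2]-np.radians(72)*np.arange(5); r=np.array([.124]+[.117]*4)
    return np.c_[q[0]+r*np.cos(a),q[1]+r*np.sin(a),np.full(5,.12)]
for nm,cs in(("T",[(T,PT)]),("S",[(S,PS)]),("TS",[(T,PT),(S,PS)])):
    f=lambda q:np.concatenate([(proj(cc,model(q))-np.array(P)).ravel() for cc,P in cs])
    r=least_squares(f,[.52,.21,1.7]); print(nm,r.x[:2].round(4),np.degrees(r.x[2]).round(1),r.fun.round(1))
def blk(q,h=.022):
    a=np.radians([0,90,180,270]);return q
eT=t1((273,241),10,(245,165)); eS=t1((197,127),10,(270,210))
print("block",atz(T,eT,.022),atz(S,eS,.022))
u=np.array([np.cos(np.radians(44)),np.sin(np.radians(44)),0]);a=(u+[0,0,1])/2**.5
n=np.array([-u[1],u[0],0])
m=np.array([.4432,-.3642,.073])
pts=[m+a*s for s in(-50,-42,0,30,50) for a in [a/1000]]
for s,r in((-42,8),(30,8),(30,11),(50,11),(-42,15)):
    pts+= [m+a*s/1000+n*r/1000,m+a*s/1000-n*r/1000]
o=m+u*.005;o[2]=.012
pts+=[o+u*x+n*y for x in(-.075,.075) for y in(-.03,.03)]
crop(T,"t3.png",330,180,440,280,7,proj(T,pts))
crop(S,"s3.png",210,235,300,315,8,proj(S,pts))
E
```

```text
T [0.5176 0.2094] 95.0 [-0.6 -0.6 -0.1  0.1 -0.2  0.1  0.6  0.2  0.2  0.2]
S [0.5105 0.2102] 94.7 [ 0.1  0.1  0.1  0.3  0.1 -0.4 -0.1 -0.  -0.2  0.1]
TS [0.5152 0.2095] 94.9 [-0.8  0.4 -0.1  1.1 -0.2  1.2  0.4  1.3 -0.   1.2  1.3  0.2  1.4  0.3
  1.7 -0.4  1.6  0.1  1.3  0.2]
block [ 0.55880331 -0.09960376  0.022     ] [ 0.55294031 -0.09937611  0.022     ]Traceback (most recent call last):
  File "<stdin>", line 22, in <module>
UnboundLocalError: cannot access local variable 'a' where it is not associated with a value
```

```bash
cat > ov.py <<'E'
from h import *
import pickle
c=pickle.load(open("c0.pkl","rb"));T=c["top"];S=c["side"]
u=np.array([np.cos(np.radians(44)),np.sin(np.radians(44)),0]);a=(u+[0,0,1])/2**.5
n=np.array([-u[1],u[0],0])
def go(m,tag):
    pts=[m+a*s/1000 for s in(-50,-42,0,30,50)]
    for s,r in((-42,8),(30,8),(30,11),(50,11),(-42,15)):
        pts+= [m+a*s/1000+n*r/1000,m+a*s/1000-n*r/1000]
    o=m+u*.005;o[2]=.012
    pts+=[o+u*x+n*y for x in(-.075,.075) for y in(-.03,.03)]
    return pts
m=np.array([.4432,-.3642,.073])
crop(T,"t3.png",330,180,440,280,7,proj(T,go(m,0)))
crop(S,"s3.png",210,235,300,315,8,proj(S,go(m-[.006,0,0],0)))
E
python3 ov.py
```

```text
(no output)
```

View pics/t3.png

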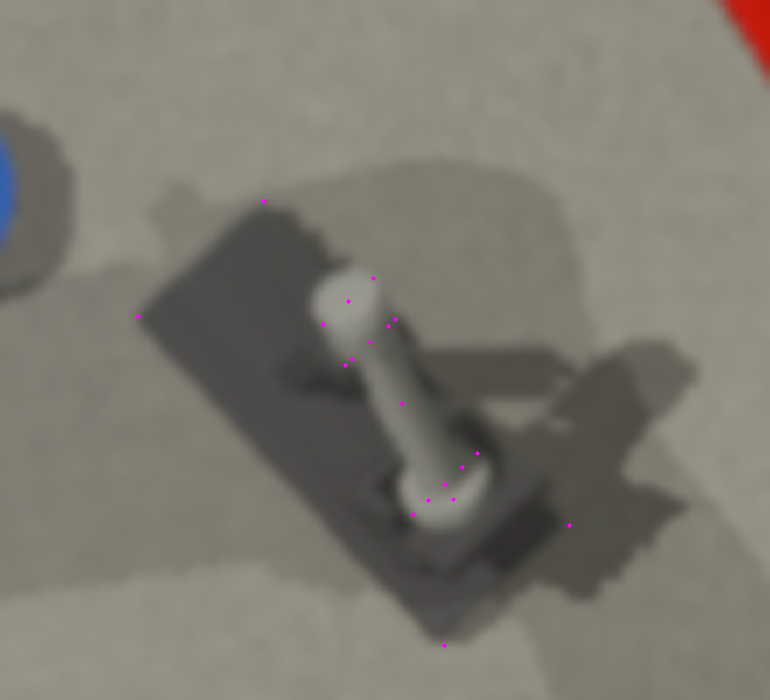

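View pics/s3.png

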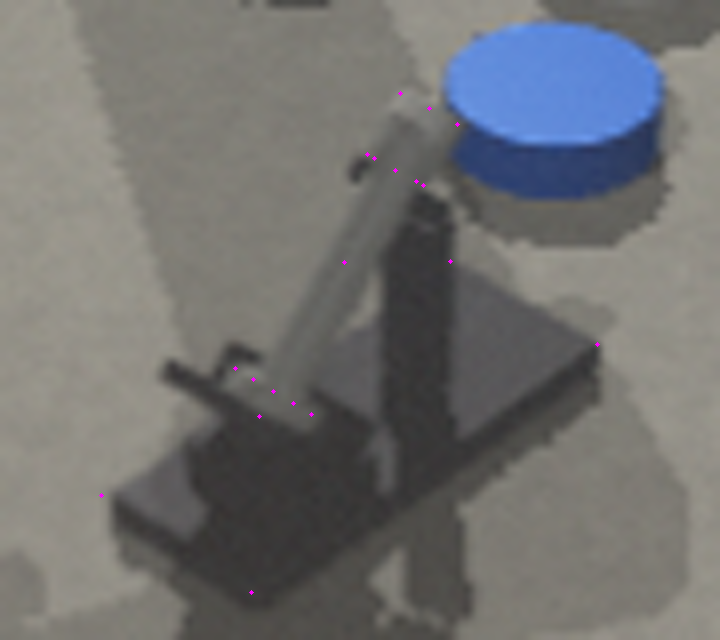

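```bash
cat > to.py <<'E'
# usage: to.py x y z [azimuth deg of tool z, for tool down] [tilt deg]
import sys
from h import *
s,M=rep()
v=list(map(float,sys.argv[1:]))
d=M.T@(np.array(v[:3])-s["tool_pos"]);print("tool shift",d.round(4),"dist",np.linalg.norm(d).round(4))
if len(v)>3:
    az=np.radians(v[3]); tl=np.radians(v[4]) if len(v)>4 else 0
    z=np.array([np.cos(az),np.sin(az),0]); x0=np.array([0,0,-1.]); y0=np.cross(z,x0)
    x=np.cos(tl)*x0+np.sin(tl)*y0  # tilt: points towards y0 (tool y)
    G=np.stack([x,np.cross(z,x),z],1)
    print("dr deg",np.degrees(R.from_matrix(M.T@G).as_rotvec()).round(2))
E
python3 -m jog '[{"xyz":[0,0.033,-0.018],"dr":[-5.8,0,0]},{"xyz":[0,0.066,-0.036],"dr":[-11.6,0,0]},{"xyz":[0,0.099,-0.054],"dr":[-17.4,0,0]},{"xyz":[0,0.132,-0.072],"dr":[-23.2,0,0]},{"xyz":[0,0.165,-0.09],"dr":[-29,0,0]}]' 1
python3 to.py .4391 -.3681 .2 -46
```

```text
time: 0.62
tool_pos: [0.3063, -0.4961, 0.2225]
tcp_rot: [0.622, 1.48, -0.622]
wrist_force: [0.7, -1.2, 0.5]
width: 0.087
t 0.62 tcp [ 0.3063 -0.4961  0.2225] w 0.087 F [ 0.7 -1.2  0.5]
[[-0.     0.715  0.7  ]
 [-0.     0.7   -0.715]
 [-1.    -0.    -0.   ]]
q [ 1.051  0.204 -0.127  1.628  0.027  1.311  0.124]
tool shift [0.0225 0.1845 0.0014] dist 0.1859
dr deg [ 0.39 -0.    0.01]
```

```bash
python3 -m jog '[{"xyz":[0.01,0.037,0],"dr":[0,0,0]},{"xyz":[0.02,0.074,0],"dr":[0,0,0]},{"xyz":[0.03,0.111,0],"dr":[0,0,0]},{"xyz":[0.04,0.148,0],"dr":[0,0,0]},{"xyz":[0.05,0.184,0.001],"dr":[0.4,0,0]}]'
python3 -m jog '[{"xyz":[0,0,0],"dr":[0,0,0]},{"xyz":[0,0,0],"dr":[0,0,0]}]'
python3 - <<'E'
from h import *
s,M=rep(); p=s["tool_pos"]
w=s["width"]/2
pts=[p, p+M[:,2]*w, p-M[:,2]*w, p-M[:,0]*.019]
T=cam("top");S=cam("side")
a=proj(T,pts);b=proj(S,pts);print(a,b)
crop(T,"t4.png",330,180,440,280,7,a)
x,y=b[0].astype(int)
crop(S,"s4.png",x-50,y-45,x+50,y+35,7,b)
E
```

```text
time: 1.03
tool_pos: [0.4391, -0.3686, 0.1722]
tcp_rot: [0.631, 1.477, -0.631]
wrist_force: [0.8, -0.8, 0.8]
width: 0.0875
time: 1.2
tool_pos: [0.4395, -0.3678, 0.1718]
tcp_rot: [0.629, 1.479, -0.627]
wrist_force: [0.3, -0.9, 0.3]
width: 0.0869
t 1.2 tcp [ 0.4395 -0.3678  0.1718] w 0.0869 F [ 0.3 -0.9  0.3]
[[-0.001  0.72   0.694]
 [ 0.002  0.694 -0.72 ]
 [-1.     0.001 -0.002]]
q [ 0.835  0.226 -0.249  1.712  0.058  1.213 -0.231]
[[399.31516542 231.24124302]
 [414.1003879  217.27521705]
 [384.20855181 245.43684046]
 [401.62919236 229.60410458]] [[253.77520953 232.29386488]
 [268.63129757 240.08289417]
 [239.5574585  224.83124479]
 [253.80567816 225.00625543]]
```

View pics/t4.png

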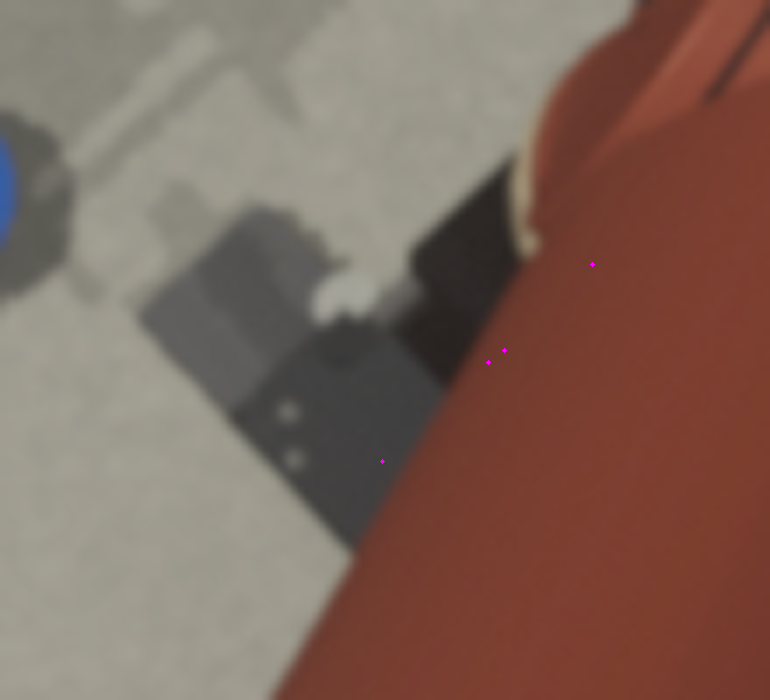

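View pics/s4.png

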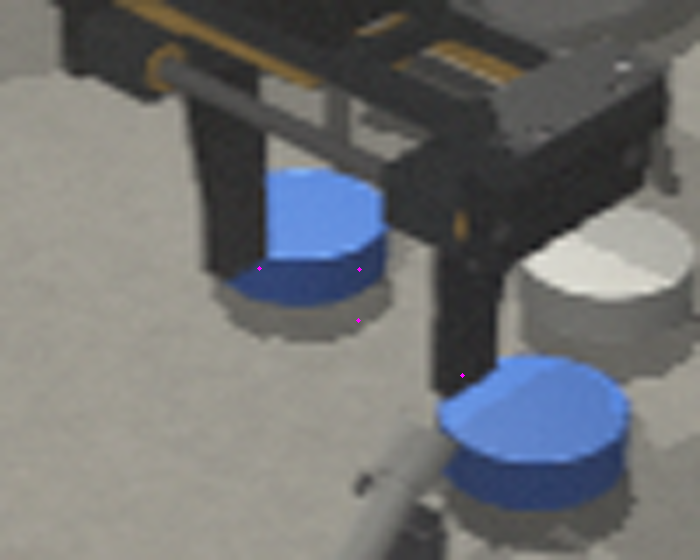

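```bash
python3 - <<'E'
from h import *
s,M=rep(); p=s["tool_pos"]
w=s["width"]/2
S=cam("side")
pts=[p+M[:,1]*y+M[:,2]*sg*(w+t)-M[:,0]*x for y in(-.0095,.0095) for sg in(1,-1) for t in(0,.015) for x in(0,.03)]
b=proj(S,pts)
crop(S,"s5.png",230,195,285,240,14,b)
E
```

```text
t 1.3 tcp [ 0.4374 -0.3709  0.1725] w 0.0871 F [ 0.3 -1.2  0.3]
[[-0.001  0.723  0.691]
 [-0.     0.691 -0.723]
 [-1.    -0.001 -0.   ]]
q [ 0.838  0.225 -0.246  1.711  0.059  1.213 -0.23 ]
```

View pics/s5.png

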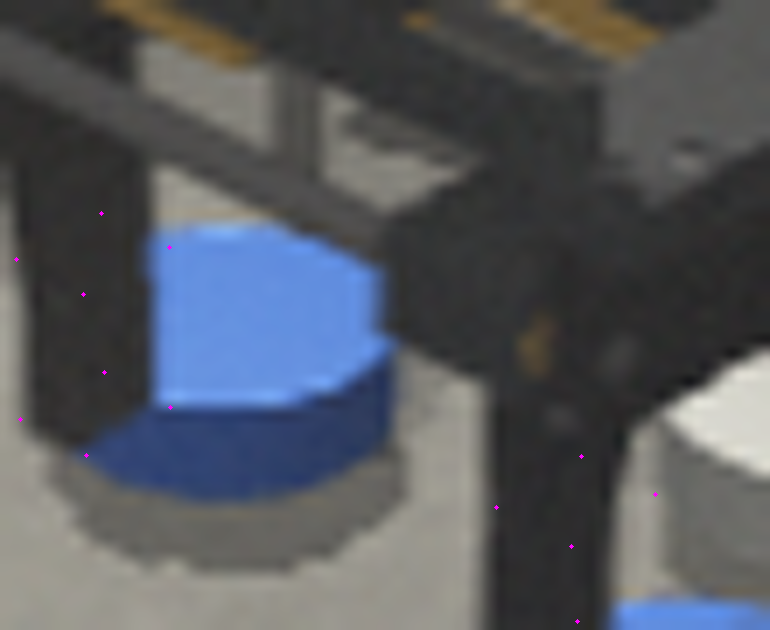

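```bash
python3 - <<'E'
from h import *
P=[];Q=[]
for i in range(12):
    S=cam("side"); s=monitor.get_state();P.append(s["tool_pos"]);Q.append(s["joints"])
P=np.array(P);print(P.mean(0).round(4),P.std(0).round(4),np.array(Q).std(0).round(4))
M=R.from_rotvec(s["tcp_rot"]).as_matrix();w=.0435
for dx in(0,-.004):
  p=P.mean(0)+[dx,0,0]
  pts=[p+M[:,1]*y+M[:,2]*sg*(w+t)-M[:,0]*x for y in(-.0095,.0095) for sg in(1,-1) for t in(0,.012) for x in(0,)]
  crop(S,f"s6{dx}.png",230,195,285,240,14,proj(S,pts))
E
```

```text
[ 0.4376 -0.3709  0.1727] [0.0004 0.0005 0.0001] [0.0005 0.0001 0.0006 0.0001 0.0001 0.0001 0.0002]
```

View pics/s60.png

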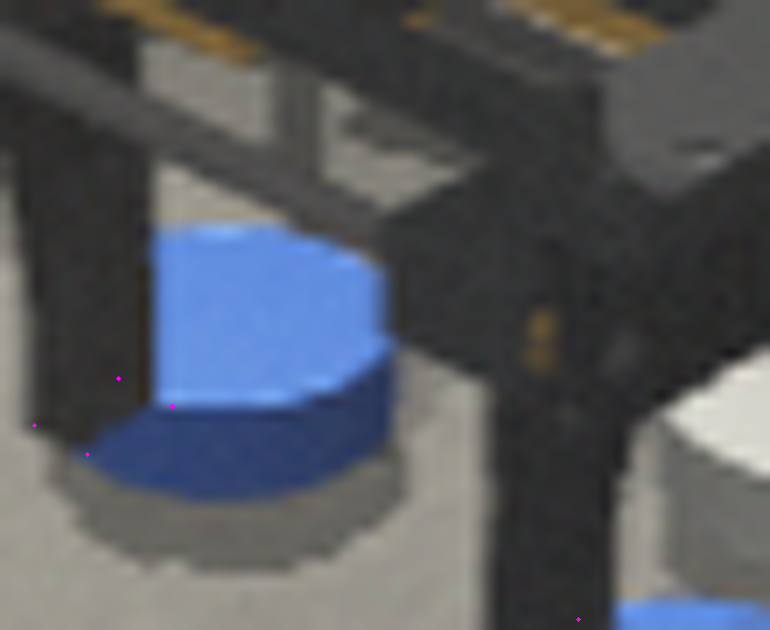

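View pics/s6-0.004.png

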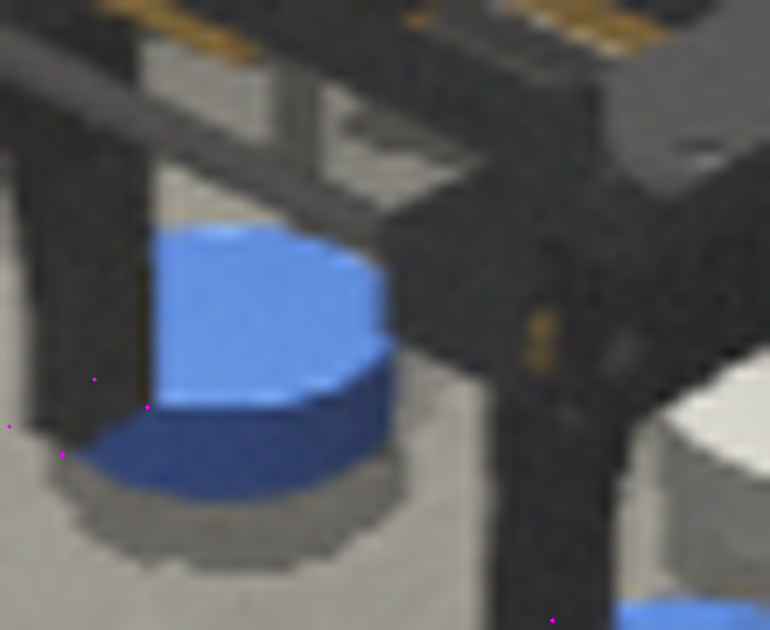

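```bash
python3 to.py .4374 -.3664 .15 -46 12
```

```text
t 1.95 tcp [ 0.4381 -0.3702  0.1726] w 0.0873 F [-0.5  0.2  0.5]
[[ 0.     0.723  0.691]
 [ 0.     0.691 -0.723]
 [-1.     0.     0.   ]]
q [ 0.838  0.225 -0.247  1.711  0.058  1.213 -0.231]
tool shift [ 0.0226  0.0022 -0.0033] dist 0.0229
dr deg [-0.29  0.03 12.  ]
```

```bash
python3 -m jog '[{"xyz":[0.01,0.001,-0.0015],"dr":[0,0,6]},{"xyz":[0.023,0.002,-0.003],"dr":[0,0,12]},{"xyz":[0.023,0.002,-0.003],"dr":[0,0,12]}]'
python3 -m jog '[{"xyz":[0,0,0],"dr":[0,0,0]}]'
python3 to.py .4374 -.3664 .0473 -46 12
```

```text
time: 2.2
tool_pos: [0.4332, -0.3693, 0.1467]
tcp_rot: [0.783, 1.388, -0.471]
wrist_force: [-1.3, -1.2, -1.4]
width: 0.0868
time: 2.28
tool_pos: [0.4353, -0.3679, 0.1485]
tcp_rot: [0.778, 1.39, -0.472]
wrist_force: [0.2, 1.3, 1.7]
width: 0.087
t 2.28 tcp [ 0.4353 -0.3679  0.1485] w 0.087 F [0.2 1.3 1.7]
[[ 0.148  0.71   0.688]
 [ 0.144  0.673 -0.726]
 [-0.978  0.207 -0.002]]
q [ 0.968  0.239 -0.241  1.763 -0.167  1.138 -0.009]
tool shift [ 0.0995 -0.0184  0.0006] dist 0.1012
dr deg [-0.54 -0.03  0.07]
```

```bash
python3 -m jog '[{"xyz":[0.025,-0.0045,0],"dr":[0,0,0]},{"xyz":[0.05,-0.009,0],"dr":[0,0,0]},{"xyz":[0.07,-0.0135,0],"dr":[0,0,0]},{"xyz":[0.07,-0.0135,0],"dr":[0,0,0]},{"xyz":[0.07,-0.0135,0],"dr":[0,0,0]}]'
python3 - <<'E'
from h import *
S=cam("side");T=cam("top");rep()
crop(S,"s7.png",200,225,310,315,7)
crop(T,"t7.png",330,180,440,280,7)
E
python3 to.py .4374 -.3664 .0473 -46 12
```

```text
time: 2.7
tool_pos: [0.4389, -0.3647, 0.0783]
tcp_rot: [0.774, 1.391, -0.467]
wrist_force: [-0.1, 0.1, 0.8]
width: 0.0874
t 2.8 tcp [ 0.4397 -0.366   0.0801] w 0.0871 F [-0.1  0.1  1.4]
[[ 0.151  0.706  0.692]
 [ 0.142  0.677 -0.722]
 [-0.978  0.208  0.002]]
q [ 0.96   0.31  -0.244  1.828 -0.16   1.     0.007]
t 2.8 tcp [ 0.4397 -0.366   0.0801] w 0.0871 F [-0.1  0.1  1.4]
[[ 0.151  0.706  0.692]
 [ 0.142  0.677 -0.722]
 [-0.978  0.208  0.002]]
q [ 0.96   0.31  -0.244  1.828 -0.16   1.     0.007]
tool shift [ 0.0316 -0.0087 -0.0014] dist 0.0329
dr deg [-0.2   0.17  0.01]
```

View pics/s7.png

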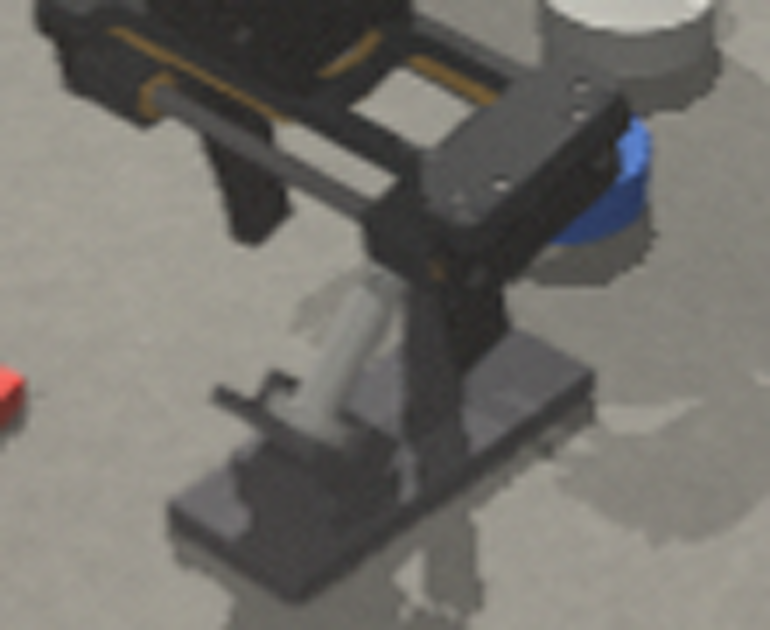

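View pics/t7.png

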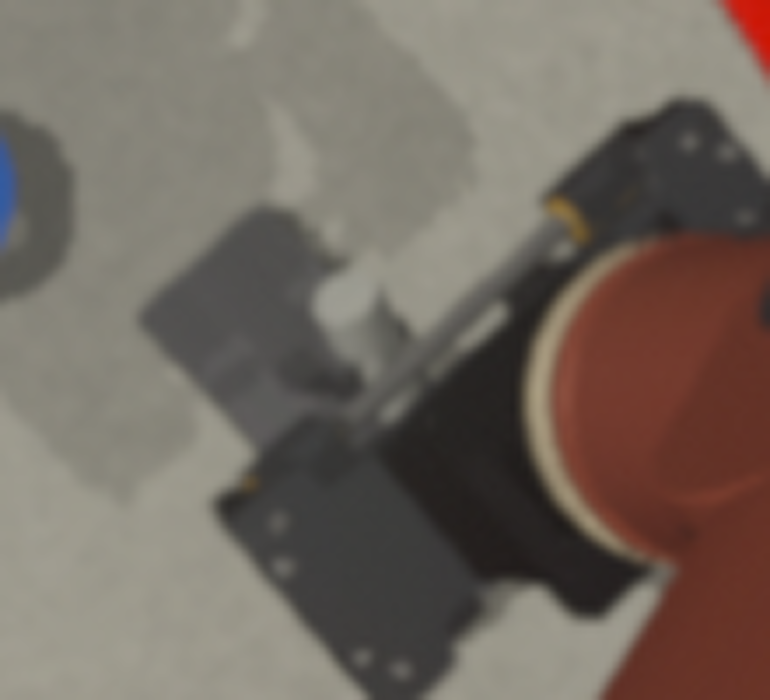

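```bash
python3 -m jog '[{"xyz":[0.016,-0.004,-0.001],"dr":[0,0,0]},{"xyz":[0.0315,-0.008,-0.001],"dr":[0,0,0]},{"xyz":[0.0315,-0.008,-0.001],"dr":[0,0,0]},{"xyz":[0.0315,-0.008,-0.001],"dr":[0,0,0]}]'
python3 - <<'E'
from h import *
S=cam("side");T=cam("top");s,M=rep();p=s["tool_pos"]
w=s["width"]/2
pts=[p+M[:,1]*y+M[:,2]*sg*w for y in(-.0095,.0095) for sg in(1,-1)]
crop(S,"s8.png",200,225,310,315,7,proj(S,pts))
E
python3 to.py .4374 -.3664 .0473 -46 12
```

```text
time: 3.13
tool_pos: [0.4372, -0.366, 0.0468]
tcp_rot: [0.774, 1.389, -0.469]
wrist_force: [0.0, 0.1, 0.4]
width: 0.0871
t 3.23 tcp [ 0.4377 -0.3666  0.0475] w 0.0868 F [-0.6 -0.1  0.9]
[[ 0.152  0.707  0.691]
 [ 0.142  0.676 -0.723]
 [-0.978  0.208  0.002]]
q [ 0.961  0.347 -0.243  1.855 -0.158  0.937  0.018]
t 3.23 tcp [ 0.4377 -0.3666  0.0475] w 0.0868 F [-0.6 -0.1  0.9]
[[ 0.152  0.707  0.691]
 [ 0.142  0.676 -0.723]
 [-0.978  0.208  0.002]]
q [ 0.961  0.347 -0.243  1.855 -0.158  0.937  0.018]
tool shift [ 0.0002 -0.0002 -0.0004] dist 0.0005
dr deg [-0.25  0.18 -0.  ]
```

View pics/s8.png

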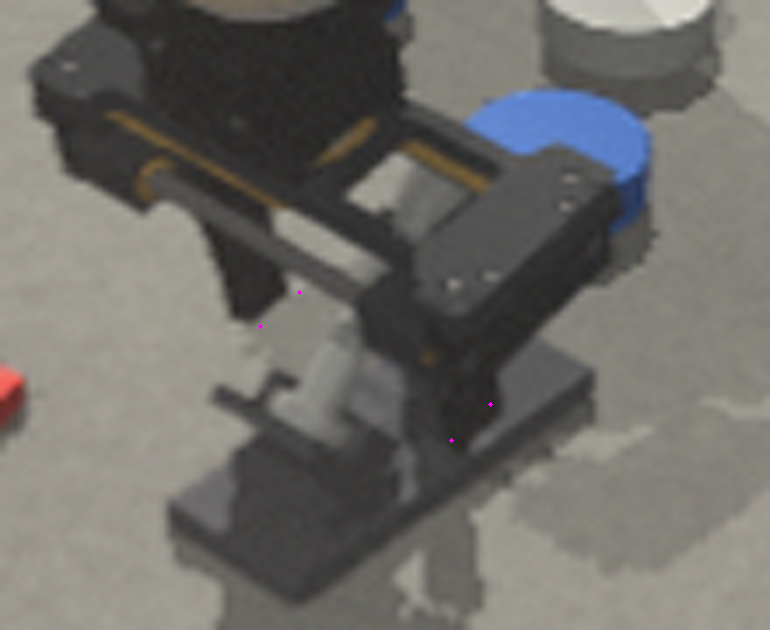

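```bash
python3 -m jog '[{"xyz":[0,0,0],"dr":[0,0,0]},{"xyz":[0,0,0],"dr":[0,0,0]},{"xyz":[0,0,0],"dr":[0,0,0]},{"xyz":[0,0,0],"dr":[0,0,0]},{"xyz":[0,0,0],"dr":[0,0,0]}]' -1 10
python3 -m jog '[{"xyz":[0,0,0],"dr":[0,0,0]},{"xyz":[0,0,0],"dr":[0,0,0]},{"xyz":[0,0,0],"dr":[0,0,0]}]' -1 30
python3 - <<'E'
from h import *
S=cam("side");T=cam("top");s,M=rep()
crop(S,"s9.png",200,225,310,315,7)
E
```

```text
time: 3.65
tool_pos: [0.4368, -0.3659, 0.046]
tcp_rot: [0.774, 1.389, -0.469]
wrist_force: [0.1, -0.7, -0.5]
width: 0.0613
time: 3.9
tool_pos: [0.4368, -0.3659, 0.0458]
tcp_rot: [0.774, 1.389, -0.469]
wrist_force: [0.2, -0.7, 0.9]
width: 0.0418
t 4.0 tcp [ 0.4368 -0.3659  0.0458] w 0.0338 F [ 0.2 -0.6  0.4]
[[ 0.15   0.707  0.691]
 [ 0.144  0.676 -0.723]
 [-0.978  0.208 -0.   ]]
q [ 0.961  0.349 -0.242  1.857 -0.158  0.935  0.018]
```

View pics/s9.png

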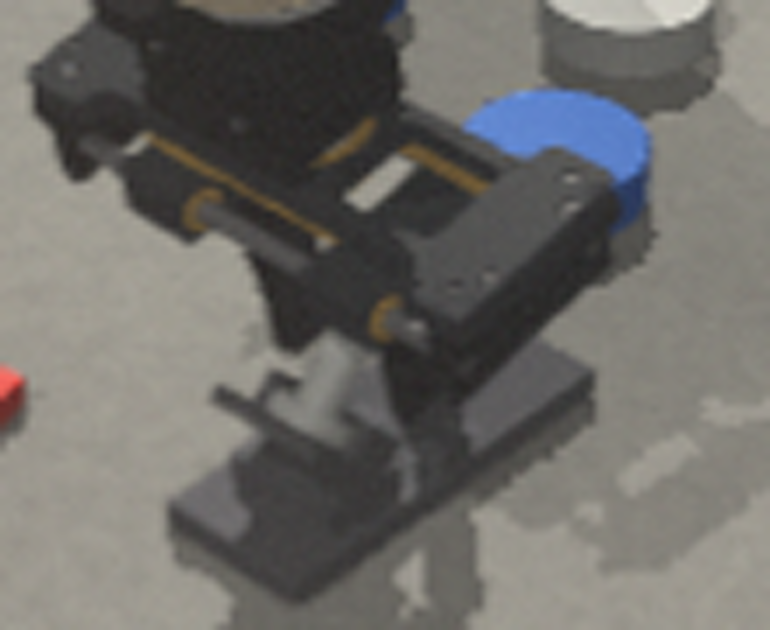

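```bash
python3 -m jog '[{"xyz":[0,0,0],"dr":[0,0,0]},{"xyz":[0,0,0],"dr":[0,0,0]},{"xyz":[0,0,0],"dr":[0,0,0]},{"xyz":[0,0,0],"dr":[0,0,0]}]' -1 30
python3 - <<'E'
from h import *
S=cam("side");T=cam("top");s,M=rep()
crop(S,"s10.png",200,225,310,315,7)
crop(T,"t10.png",330,180,440,280,7)
E
```

```text
time: 4.33
tool_pos: [0.4369, -0.366, 0.0458]
tcp_rot: [0.774, 1.389, -0.469]
wrist_force: [0.7, -0.6, 0.4]
width: 0.0149
t 4.43 tcp [ 0.4368 -0.366   0.0458] w 0.015 F [ 0.7 -0.6 -0.9]
[[ 0.15   0.707  0.691]
 [ 0.144  0.676 -0.723]
 [-0.978  0.208  0.   ]]
q [ 0.961  0.349 -0.242  1.857 -0.158  0.935  0.018]
```

View pics/s10.png

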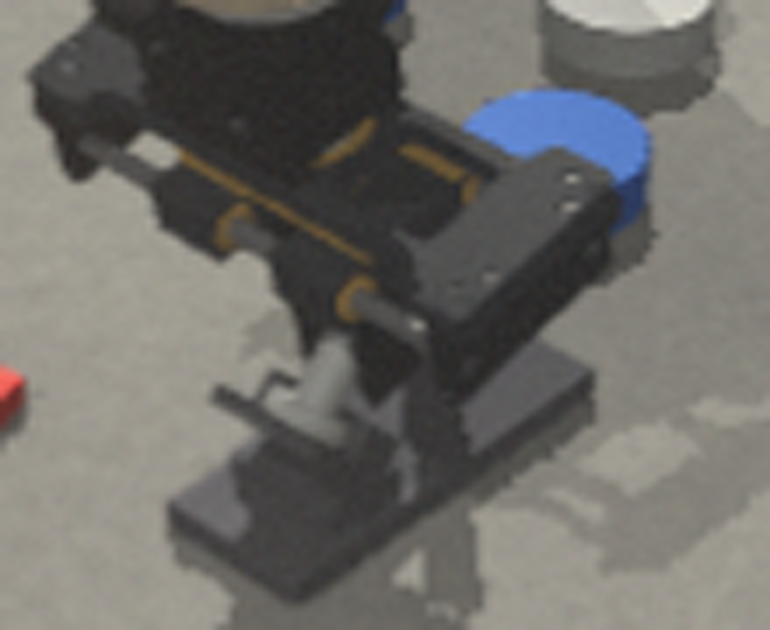

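View pics/t10.png

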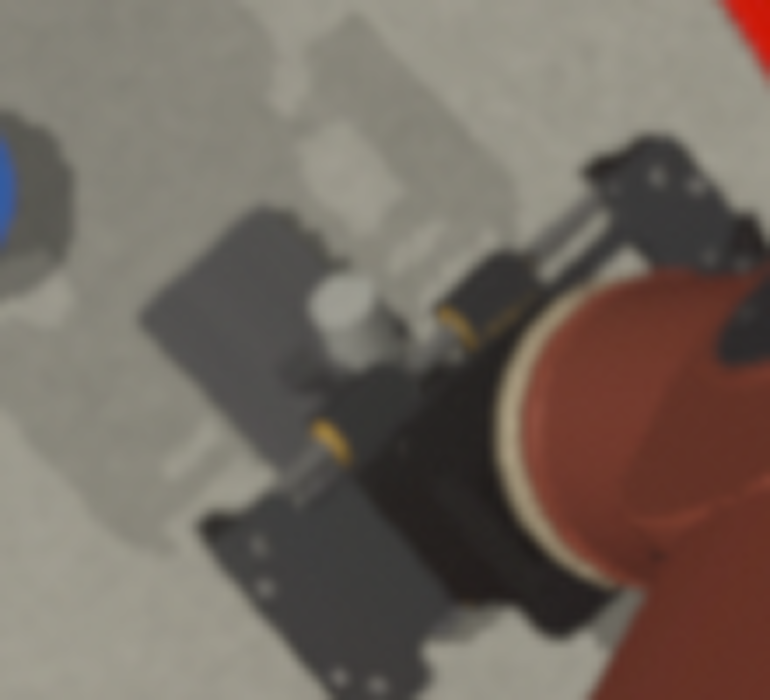

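```bash
python3 -m jog '[{"xyz":[-0.0147,0.003,0],"dr":[0,0,0]},{"xyz":[-0.034,0.007,0],"dr":[0,0,0]},{"xyz":[-0.063,0.0135,0],"dr":[0,0,0]},{"xyz":[-0.098,0.021,0],"dr":[0,0,0]},{"xyz":[-0.137,0.029,0],"dr":[0,0,0]}]'
python3 to.py .5 -.2 .2 -46 45
python3 - <<'E'
from h import *
S=cam("side");s,M=rep()
p=proj(S,s["tool_pos"])[0].astype(int)
crop(S,"s11.png",p[0]-55,p[1]-45,p[0]+55,p[1]+45,7)
E
```

```text
time: 4.85
tool_pos: [0.4359, -0.3651, 0.186]
tcp_rot: [0.776, 1.392, -0.468]
wrist_force: [1.2, -0.9, -0.6]
width: 0.0149
t 4.85 tcp [ 0.4359 -0.3651  0.186 ] w 0.0149 F [ 1.2 -0.9 -0.6]
[[ 0.148  0.707  0.691]
 [ 0.146  0.676 -0.723]
 [-0.978  0.208 -0.003]]
q [ 0.967  0.206 -0.242  1.722 -0.171  1.211 -0.018]
tool shift [ 0.0199  0.1598 -0.075 ] dist 0.1776
dr deg [-3.3e-01 -2.0e-02  3.3e+01]
t 4.9 tcp [ 0.439  -0.3678  0.1955] w 0.0149 F [ 2.9 -1.4  7. ]
[[ 0.157  0.706  0.691]
 [ 0.138  0.677 -0.723]
 [-0.978  0.208  0.009]]
q [ 0.967  0.199 -0.242  1.71  -0.172  1.217 -0.019]
```

View pics/s11.png

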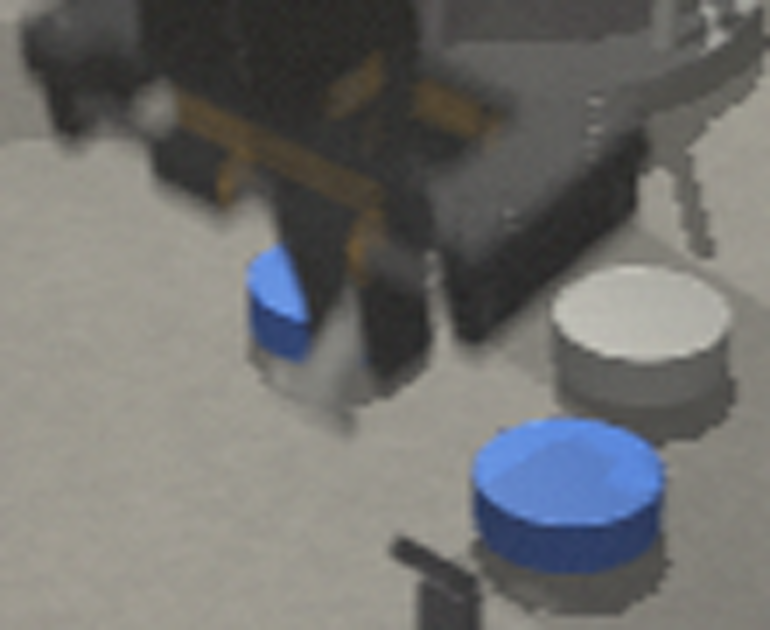

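```bash
python3 to.py .571 -.094 .14 -70 57
```

```text
t 4.9 tcp [ 0.439  -0.3678  0.1955] w 0.0149 F [ 2.9 -1.4  7. ]
[[ 0.157  0.706  0.691]
 [ 0.138  0.677 -0.723]
 [-0.978  0.208  0.009]]
q [ 0.967  0.199 -0.242  1.71  -0.172  1.217 -0.019]
tool shift [ 0.1126  0.267  -0.1072] dist 0.309
dr deg [ 20.33 -13.34  44.21]
```

```bash
python3 -m jog '[{"xyz":[0.007,0.03,-0.012],"dr":[2.5,-1.7,5.5]},{"xyz":[0.014,0.06,-0.024],"dr":[5,-3.4,11]},{"xyz":[0.021,0.09,-0.036],"dr":[7.5,-5,16.5]},{"xyz":[0.028,0.12,-0.048],"dr":[10,-6.7,22]},{"xyz":[0.035,0.15,-0.06],"dr":[12.5,-8.3,27.5]}]'
python3 to.py .571 -.094 .14 -70 57
```

```text
time: 5.32
tool_pos: [0.5069, -0.2161, 0.183]
tcp_rot: [1.194, 0.977, -0.294]
wrist_force: [0.7, 1.3, -1.5]
width: 0.015
t 5.32 tcp [ 0.5069 -0.2161  0.183 ] w 0.015 F [ 0.7  1.3 -1.5]
[[ 0.578  0.66   0.48 ]
 [ 0.286  0.387 -0.876]
 [-0.764  0.644  0.035]]
q [ 1.045  0.028 -0.314  2.102 -0.845  0.914  0.178]
tool shift [ 0.1048  0.0619 -0.0777] dist 0.1444
dr deg [ 7.31 -5.21 16.7 ]
```

```bash
python3 -m jog '[{"xyz":[0.025,0.015,-0.018],"dr":[1.8,-1.3,4.2]},{"xyz":[0.05,0.03,-0.036],"dr":[3.6,-2.6,8.4]},{"xyz":[0.075,0.045,-0.055],"dr":[5.4,-3.9,12.6]},{"xyz":[0.105,0.062,-0.078],"dr":[7.3,-5.2,16.7]},{"xyz":[0.105,0.062,-0.078],"dr":[7.3,-5.2,16.7]}]'
python3 -m jog '[{"xyz":[0,0,0],"dr":[0,0,0]},{"xyz":[0,0,0],"dr":[0,0,0]}]'
python3 to.py .571 -.094 .0516 -70 57
python3 - <<'E'
from h import *
S=cam("side");T=cam("top");s,M=rep()
crop(S,"s12.png",230,150,350,250,6.5.__int__())
crop(T,"t12.png",220,130,350,240,6)
E
```

```text
time: 5.73
tool_pos: [0.5533, -0.117, 0.1256]
tcp_rot: [1.362, 0.797, -0.214]
wrist_force: [0.7, -0.6, -2.2]
width: 0.0148
time: 5.9
tool_pos: [0.5533, -0.1227, 0.1271]
tcp_rot: [1.366, 0.791, -0.219]
wrist_force: [1.0, -0.6, -1.1]
width: 0.0149
t 5.9 tcp [ 0.5533 -0.1227  0.1271] w 0.0149 F [ 1.  -0.6 -1.1]
[[ 0.728  0.573  0.376]
 [ 0.298  0.229 -0.927]
 [-0.617  0.787 -0.004]]
q [ 1.257  0.111 -0.697  2.323 -1.4    0.649  0.548]
tool shift [ 0.068  -0.0427 -0.0196] dist 0.0827
dr deg [ 1.04 -1.83  5.08]
t 6.0 tcp [ 0.5538 -0.1239  0.1279] w 0.015 F [-0.7  0.1 -0.1]
[[ 0.729  0.572  0.375]
 [ 0.296  0.23  -0.927]
 [-0.617  0.787 -0.001]]
q [ 1.252  0.11  -0.692  2.322 -1.4    0.649  0.548]
```

View pics/s12.png

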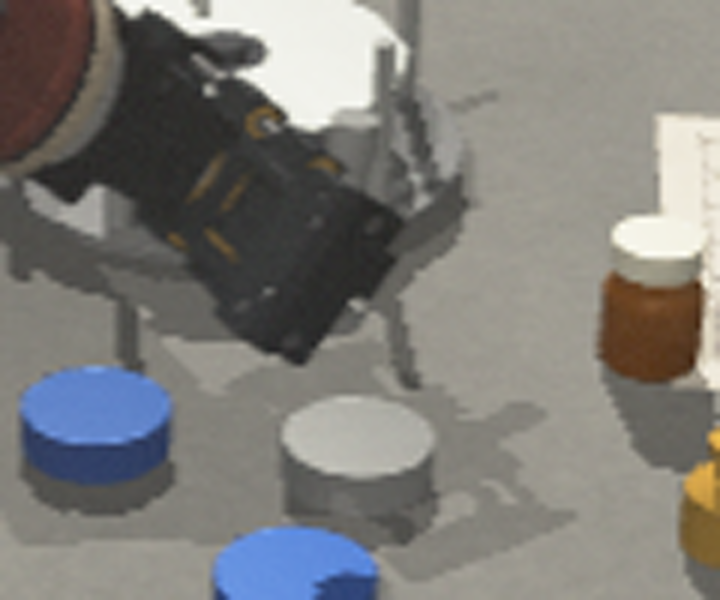

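View pics/t12.png

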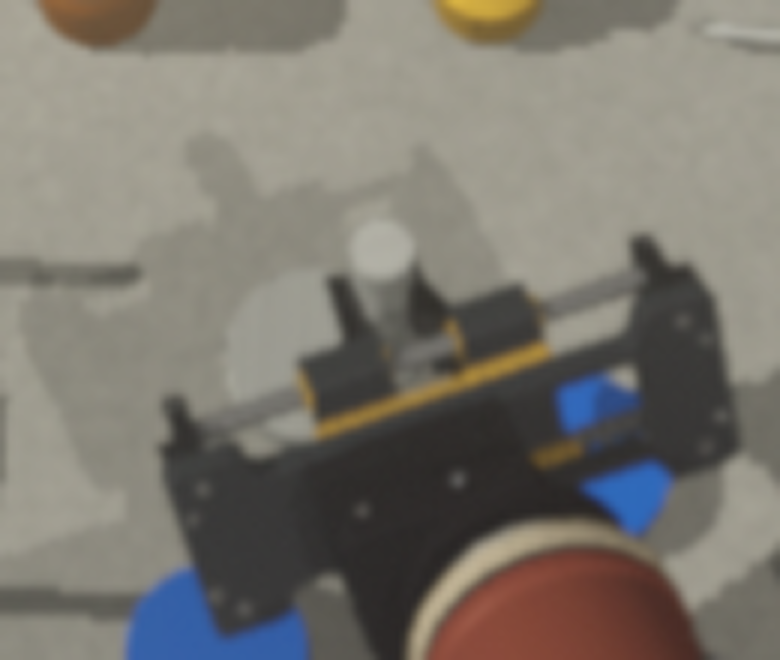

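```bash
cat > kin.py <<'E'
from h import *
from scipy.optimize import least_squares
import itertools
D=[([1.208,.334,.04,1.466,-.013,1.343,-.058],[.1694,-.6272,.222],[-0,.001,-1.],[.261,-.965,-.001]),
([.838,.225,-.247,1.711,.058,1.213,-.231],[.4378,-.3705,.1726],[0,0,-1],[.691,-.723,0]),
([.968,.239,-.241,1.763,-.167,1.138,-.009],[.4353,-.3679,.1485],[.148,.144,-.978],[.688,-.726,-.002]),
([.96,.31,-.244,1.828,-.16,1.,.007],[.4397,-.366,.0801],[.151,.142,-.978],[.692,-.722,.002]),
([.961,.349,-.242,1.857,-.158,.935,.018],[.4368,-.3659,.0458],[.15,.144,-.978],[.691,-.723,0]),
([1.045,.028,-.314,2.102,-.845,.914,.178],[.5069,-.2161,.183],[.578,.286,-.764],[.48,-.876,.035]),
([1.252,.11,-.692,2.322,-1.4,.649,.548],[.5538,-.1239,.1279],[.729,.296,-.617],[.375,-.927,-.001])]
def Rz(a):return R.from_euler("z",a)
def Ry(a):return R.from_euler("y",a)
def fk(q,p,s):
    b,d1,d3,d5,d7,c7,a3,a5,a7,a1=p
    o=np.zeros(3);A=Rz(q[0]+b); o=o+A.apply([a1,0,d1])
    A=A*Ry(q[1])*Rz(s[0]*q[2]); o=o+A.apply([a3,0,d3])
    A=A*Ry(s[1]*q[3])*Rz(s[2]*q[4]); o=o+A.apply([a5,0,d5])
    A=A*Ry(s[3]*q[5]); o=o+A.apply([a7,0,d7]); A=A*Rz(s[4]*q[6]+c7)
    m=A.as_matrix(); return o,m[:,2],m[:,0]   # tool x, tool z
def res(p,s):
    e=[]
    for q,t,x,z in D:
        o,mx,mz=fk(q,p,s); e+=[(o-t)*5,(mx-x)*1,(mz-z)*1,[]]
    return np.concatenate(e+[np.array(p[6:])*.01])
def fit():
    best=None
    for s in itertools.product([1,-1],[1],[1,-1],[1],[1,-1]):
        for c7 in(0,1.57,3.14,-1.57):
            r=least_squares(res,[-2.52,.35,.4,.4,.25,c7,0,0,0,0],args=(s,))
            if best is None or r.cost<best[0]: best=(r.cost,r.x,s)
    return best
if __name__=="__main__":
    b=fit();print(b)
    for q,t,x,z in D:
        o,mx,mz=fk(q,b[1],b[2]);print((o-t).round(4),(mx-x).round(3),(mz-z).round(3))
    import pickle;pickle.dump(b,open("kin.pkl","wb"))
E
python3 kin.py
```

```text
(np.float64(1.3929125525889785), array([-2.24030758,  0.56088019,  0.31227782,  0.14138005,  0.6321854 ,
        2.95937016,  0.11072779,  0.00800812, -0.77605123, -0.55373316]), (-1, 1, -1, 1, -1))
[ 0.0837  0.1219 -0.0753] [-0.001 -0.     0.   ] [ 0.322  0.152 -0.   ]
[-0.0972 -0.074  -0.0207] [0. 0. 0.] [-0.319 -0.205 -0.   ]
[ 0.0111 -0.0065  0.0058] [ 0.037 -0.051 -0.   ] [-0.097 -0.08   0.037]
[-0.0047 -0.0294  0.0457] [ 0.037 -0.054 -0.   ] [-0.11  -0.09   0.037]
[-0.0094 -0.0367  0.0617] [ 0.038 -0.055 -0.   ] [-0.109 -0.089  0.038]
[-0.0036 -0.0804  0.0632] [ 0.037 -0.09  -0.   ] [-0.014  0.004  0.116]
[-0.0424  0.1364 -0.0804] [-0.103  0.181  0.   ] [0.309 0.211 0.142]
```

```bash
sed -i 's/A=Rz(q\[0\]+b)/A=Rz(-q[0]+b)/; s/\[-2.52,/[-0.1,/' kin.py; python3 kin.py
```

```text
(np.float64(0.005811055441508946), array([-0.06071603,  0.19624837,  0.50879348,  0.51408438,  0.32012912,
       -3.19658706, -0.00876863,  0.02166508,  0.01581819,  0.01245931]), (-1, 1, -1, 1, -1))
[ 0.0055  0.0007 -0.0001] [-0.001 -0.     0.   ] [-0.006 -0.002 -0.   ]
[0.002  0.0046 0.0009] [-0.  0.  0.] [-0.004 -0.004 -0.   ]
[ 0.0011 -0.0009  0.0003] [ 0.009 -0.009 -0.   ] [-0.005 -0.005  0.011]
[-0.0002  0.0001  0.0006] [ 0.008 -0.009 -0.   ] [-0.005 -0.005  0.011]
[-0.0002  0.0003  0.0013] [ 0.009 -0.01  -0.   ] [-0.006 -0.005  0.012]
[-0.0011  0.0018 -0.0054] [ 0.017 -0.036 -0.   ] [-0.017 -0.008  0.036]
[ 0.0014 -0.0025  0.0024] [ 0.017 -0.044  0.   ] [-0.024 -0.009  0.042]
```

```bash
python3 - <<'E'
import re
s=open("kin.py").read()
s=s.replace("b,d1,d3,d5,d7,c7,a3,a5,a7,a1=p","b,d1,d3,d5,d7,c7,a3,a5,a7,a1,o2,o3,o4,o5,o6=p;q=np.array(q)+[0,o2,o3,o4,o5,o6,0]")
s=s.replace("c7,0,0,0,0]","c7,0,0,0,0,0,0,0,0,0]").replace("[-0.1,","[-0.0,")
open("kin.py","w").write(s)
E
python3 kin.py
```

```text
(np.float64(0.0026361724406521003), array([-8.64254527e-02,  2.19458106e-01,  5.05433047e-01,  5.12070037e-01,
        3.48863138e-01,  3.10161712e+00, -3.18353074e-02,  1.78589774e-03,
        7.89082759e-03,  6.36788444e-03,  5.25145184e-02, -3.71393799e-02,
       -2.77000855e-02,  2.96143881e-02, -8.93370449e-03]), (-1, 1, -1, 1, -1))
[ 0.0005  0.0011 -0.0014] [-0.021  0.011  0.   ] [-0.004 -0.001 -0.016]
[0.0008 0.0025 0.0018] [-0.012  0.003  0.   ] [-0.001 -0.001 -0.01 ]
[ 0.0003 -0.0016  0.0008] [-0.005 -0.002 -0.001] [-0.002 -0.002 -0.004]
[ 0.0008 -0.0003  0.0012] [-0.002  0.001 -0.001] [-0.001 -0.    -0.002]
[0.0017 0.0001 0.0019] [0.    0.001 0.   ] [-0.001 -0.    -0.001]
[-0.0009  0.0011 -0.0075] [-0.002 -0.02  -0.009] [-0.008 -0.004  0.014]
[ 0.0008 -0.0006  0.0032] [ 0.011 -0.017  0.005] [-0.01  -0.004  0.019]
```

```bash
cat > ik.py <<'E'
from kin import *
import pickle
_,P,s=pickle.load(open("kin.pkl","rb"))
lo=np.array([-2.58,-.38,-1.3,.25,-1.5,.08,-2.65]);hi=np.array([2.58,2.09,1.39,2.4,4.64,2.09,2.65])
qc=np.array([1.252,.11,-.692,2.322,-1.4,.649,.548])
def ik(p,az,tl,seeds):
    az=np.radians(az);tl=np.radians(tl)
    z=np.array([np.cos(az),np.sin(az),0]);x0=np.array([0,0,-1.]);y0=np.cross(z,x0)
    x=np.cos(tl)*x0+np.sin(tl)*y0
    best=None
    for q0 in seeds:
        f=lambda q:np.concatenate([(fk(q,P,s)[0]-p)*10,(fk(q,P,s)[1]-x)*2,(fk(q,P,s)[2]-z)*2,.002*(q-qc)])
        r=least_squares(f,np.clip(q0,lo+.02,hi-.02),bounds=(lo+.01,hi-.01))
        e=np.linalg.norm(r.fun[:9])
        if best is None or e<best[0]-.002: best=(e,r.x)
    return best
if __name__=="__main__":
    rng=np.random.default_rng(0)
    seeds=[qc,[1,.3,-.2,1.8,-.2,1,0]]+[rng.uniform(lo,hi) for _ in range(5)]
    B=np.array([.556,-.0995])
    for ua in range(-180,180,20):
        u=np.array([np.cos(np.radians(ua)),np.sin(np.radians(ua))])
        for z in(.0516,):
            p=np.r_[B+.019*.839*u,z]
            e,q=ik(p,ua-90,57,seeds);print(ua,z,e.round(3),q.round(2))
E
python3 ik.py
```

```text
-180 0.0516 0.0 [ 0.25  0.99 -0.4   1.18  0.29  2.03  1.41]
-160 0.0516 0.0 [ 0.14  0.95 -0.38  1.25  0.49  1.99  1.63]
-140 0.0516 0.0 [ 0.04  0.88 -0.36  1.39  0.66  1.89  1.81]
-120 0.0516 0.0 [-0.02  0.79 -0.36  1.57  0.84  1.75  1.94]
-100 0.0516 0.0 [-0.05  0.69 -0.39  1.78  1.03  1.59  2.03]
-80 0.0516 0.0 [-0.03  0.58 -0.45  2.    1.25  1.42  2.08]
-60 0.0516 0.0 [ 0.07  0.48 -0.54  2.22  1.52  1.25  2.1 ]
-40 0.0516 0.029 [ 0.76  0.88 -1.29  2.39  2.04  1.58  2.37]
-20 0.0516 0.399 [ 1.    0.54 -1.26  2.39  1.99  0.88  2.64]
0 0.0516 0.394 [-0.84  0.6   1.38  2.39  4.24  0.94  0.38]
20 0.0516 0.021 [-0.58  0.91  1.38  2.39  4.18  1.61  0.68]
40 0.0516 0.0 [ 1.18  0.51 -0.64  2.21 -1.23  0.7   0.83]
60 0.0516 0.0 [ 1.06  0.61 -0.54  1.99 -0.86  0.96  0.7 ]
80 0.0516 0.0 [ 0.93  0.71 -0.49  1.77 -0.62  1.22  0.68]
100 0.0516 0.0 [ 0.79  0.82 -0.46  1.56 -0.43  1.46  0.73]
120 0.0516 0.0 [ 0.65  0.9  -0.45  1.38 -0.27  1.69  0.83]
140 0.0516 0.0 [ 0.51  0.97 -0.44  1.25 -0.1   1.87  0.98]
160 0.0516 0.0 [ 0.38  1.   -0.42  1.17  0.09  1.99  1.18]
```

```bash
python3 - <<'E'
from h import *
import pickle
c=pickle.load(open("c0.pkl","rb"));T=c["top"]
for n,p,z in(("weight base",(301,128),.03),("jar",(235,128),.03),("drv tip",(338,136),.01),("drv end",(400,138),.01),("blue",(316,208),.022),("blue2",(257,239),.022)):print(n,atz(T,p,z).round(3))
B=np.array([.556,-.0995])
for ua in(50,60,80,100):
    u=np.array([np.cos(np.radians(ua)),np.sin(np.radians(ua))]);n=np.array([-u[1],u[0]])
    for d in(-.063,-.2): print(ua,[(B+u*d+n*w).round(3) for w in(.095,-.095)])
E
python3 to.py .5 -.2 .2 -30 57
```

```text
weight base [ 0.713 -0.165  0.03 ]
jar [ 0.707 -0.002  0.03 ]
drv tip [ 0.704 -0.258  0.01 ]
drv end [ 0.706 -0.414  0.01 ]
blue [ 0.515 -0.206  0.022]
blue2 [ 0.436 -0.07   0.022]
50 [array([ 0.443, -0.087]), array([ 0.588, -0.209])]
50 [array([ 0.355, -0.192]), array([ 0.5  , -0.314])]
60 [array([ 0.442, -0.107]), array([ 0.607, -0.202])]
60 [array([ 0.374, -0.225]), array([ 0.538, -0.32 ])]
80 [array([ 0.452, -0.145]), array([ 0.639, -0.178])]
80 [array([ 0.428, -0.28 ]), array([ 0.615, -0.313])]
100 [array([ 0.473, -0.178]), array([ 0.66 , -0.145])]
100 [array([ 0.497, -0.313]), array([ 0.684, -0.28 ])]
t 6.0 tcp [ 0.5538 -0.1239  0.1279] w 0.015 F [-0.7  0.1 -0.1]
[[ 0.729  0.572  0.375]
 [ 0.296  0.23  -0.927]
 [-0.617  0.787 -0.001]]
q [ 1.252  0.11  -0.692  2.322 -1.4    0.649  0.548]
tool shift [-0.1063  0.0085  0.0502] dist 0.1178
dr deg [-22.13  30.85   4.86]
```

```bash
python3 to.py .564 -.0857 .13 -30 57
```

```text
t 6.0 tcp [ 0.5538 -0.1239  0.1279] w 0.015 F [-0.7  0.1 -0.1]
[[ 0.729  0.572  0.375]
 [ 0.296  0.23  -0.927]
 [-0.617  0.787 -0.001]]
q [ 1.252  0.11  -0.692  2.322 -1.4    0.649  0.548]
tool shift [ 0.0175  0.0163 -0.0316] dist 0.0396
dr deg [-22.13  30.85   4.86]
```

```bash
python3 -m jog '[{"xyz":[0,0,0],"dr":[-4,5.5,0.9]},{"xyz":[0.003,0.003,-0.006],"dr":[-8,11,1.8]},{"xyz":[0.006,0.006,-0.012],"dr":[-12,16.5,2.7]},{"xyz":[0.009,0.009,-0.018],"dr":[-16,22,3.6]},{"xyz":[0.012,0.012,-0.024],"dr":[-20,27.5,4.5]}]'
python3 -m jog '[{"xyz":[0,0,0],"dr":[0,0,0]},{"xyz":[0,0,0],"dr":[0,0,0]}]'
python3 to.py .564 -.0857 .13 -30 57
```

```text
time: 6.42
tool_pos: [0.5597, -0.0957, 0.1281]
tcp_rot: [1.117, 1.117, 0.311]
wrist_force: [0.8, 1.5, 0.1]
width: 0.0147
time: 6.58
tool_pos: [0.5611, -0.094, 0.1287]
tcp_rot: [1.121, 1.112, 0.309]
wrist_force: [0.4, -0.6, -0.6]
width: 0.015
t 6.58 tcp [ 0.5611 -0.094   0.1287] w 0.015 F [ 0.4 -0.6 -0.6]
[[ 0.466  0.308  0.83 ]
 [ 0.692  0.458 -0.558]
 [-0.552  0.834 -0.   ]]
q [ 1.185  0.452 -0.62   1.984 -0.892  1.028  0.598]
tool shift [ 0.0064  0.0058 -0.0022] dist 0.0089
dr deg [-2.16  3.29  0.48]
```

Good branch now. Fine-tune above the block and look.

```bash
python3 -m jog '[{"xyz":[0.006,0.006,-0.002],"dr":[-2.2,3.3,0.5]},{"xyz":[0.006,0.006,-0.002],"dr":[-2.2,3.3,0.5]},{"xyz":[0.006,0.006,-0.002],"dr":[-2.2,3.3,0.5]}]'
python3 -m jog '[{"xyz":[0,0,0],"dr":[0,0,0]},{"xyz":[0,0,0],"dr":[0,0,0]}]'
python3 - <<'E'
from h import *
S=cam("side");T=cam("top");s,M=rep()
crop(S,"s13.png",240,150,350,250,7)
crop(T,"t13.png",220,130,350,240,6)
E
python3 to.py .564 -.0857 .0516 -30 57
```

```text
time: 6.83
tool_pos: [0.5632, -0.0849, 0.1311]
tcp_rot: [1.088, 1.147, 0.37]
wrist_force: [-0.2, -0.0, -0.6]
width: 0.015
time: 7.0
tool_pos: [0.5627, -0.0854, 0.131]
tcp_rot: [1.089, 1.147, 0.37]
wrist_force: [0.3, -0.3, -2.2]
width: 0.015
t 7.1 tcp [ 0.5628 -0.0854  0.1311] w 0.0149 F [-0.1 -0.1 -1.2]
[[ 0.419  0.271  0.867]
 [ 0.727  0.472 -0.499]
 [-0.544  0.839  0.001]]
q [ 1.165  0.484 -0.625  1.944 -0.848  1.068  0.596]
t 7.1 tcp [ 0.5628 -0.0854  0.1311] w 0.0149 F [-0.1 -0.1 -1.2]
[[ 0.419  0.271  0.867]
 [ 0.727  0.472 -0.499]
 [-0.544  0.839  0.001]]
q [ 1.165  0.484 -0.625  1.944 -0.848  1.068  0.596]
tool shift [ 0.0435 -0.0666  0.0011] dist 0.0795
dr deg [ 0.1  -0.02 -0.04]
```

View pics/s13.png

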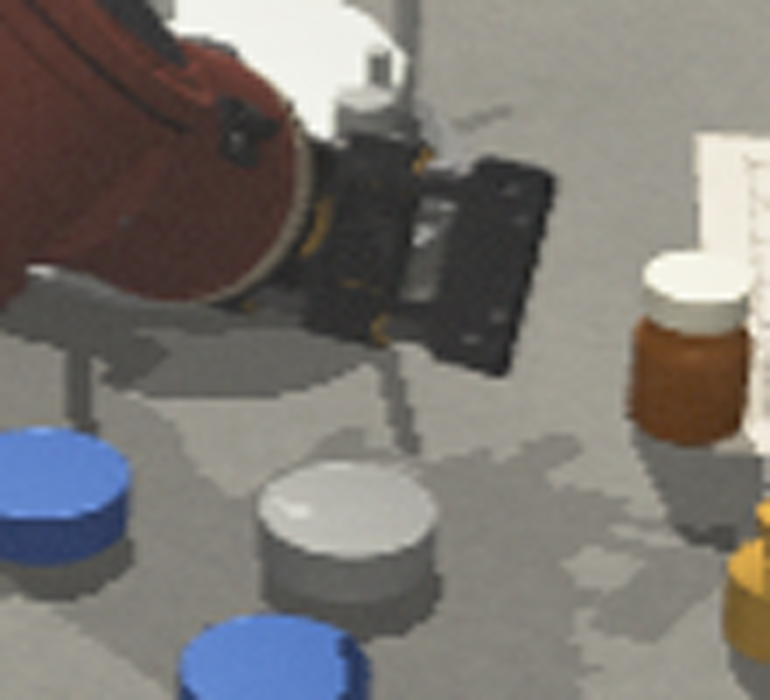

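View pics/t13.png

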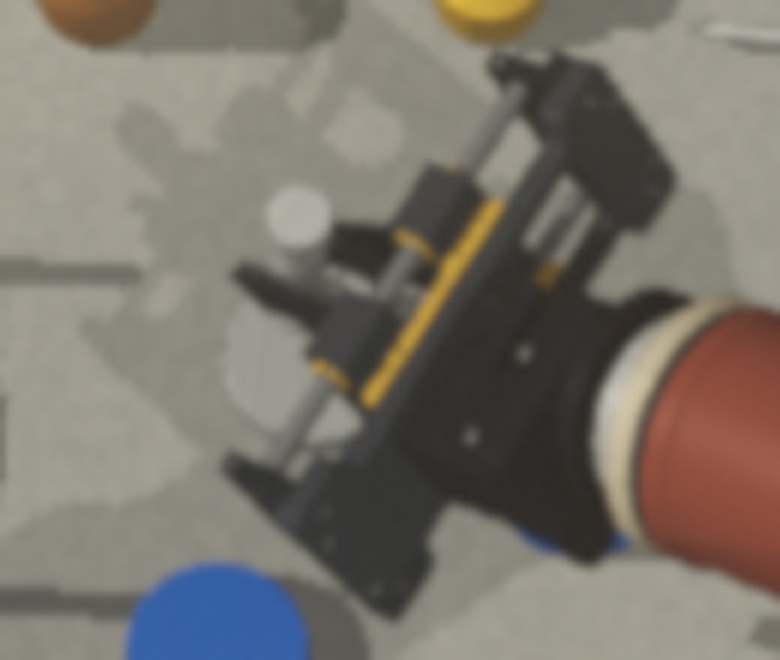

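```bash
python3 - <<'E'
from h import *
s,M=rep();T=cam("top");g=s["tool_pos"]-.019*M[:,0]
print(g, proj(T,[g+[0,0,.06],g+[.003,0,.06],g+[0,.003,.06]]))
print(atz(T,(269.2,165.3),g[2]+.06))
E
```

```text
t 7.1 tcp [ 0.5628 -0.0854  0.1311] w 0.0149 F [-0.1 -0.1 -1.2]
[[ 0.419  0.271  0.867]
 [ 0.727  0.472 -0.499]
 [-0.544  0.839  0.001]]
q [ 1.165  0.484 -0.625  1.944 -0.848  1.068  0.596]
[ 0.55486042 -0.09916563  0.14143482] [[269.32163918 167.33804144]
 [269.39053358 165.91943958]
 [267.83509379 167.28400011]]
[ 0.55915499 -0.0987207   0.20143482]
```

```bash
python3 -m jog '[{"xyz":[0.013,-0.021,0],"dr":[0,0,0]},{"xyz":[0.026,-0.042,0],"dr":[0,0,0]},{"xyz":[0.0375,-0.058,0.001],"dr":[0,0,0]},{"xyz":[0.0395,-0.061,0.001],"dr":[0,0,0]},{"xyz":[0.0395,-0.061,0.001],"dr":[0,0,0]}]'
python3 -m jog '[{"xyz":[0.0008,-0.0012,0],"dr":[0,0,0]},{"xyz":[0.0008,-0.0012,0],"dr":[0,0,0]}]'
python3 -m jog '[{"xyz":[0.0008,-0.0012,0],"dr":[0,0,0]},{"xyz":[0.0008,-0.0012,0],"dr":[0,0,0]}]'
python3 -m jog '[{"xyz":[0.0008,-0.0012,0],"dr":[0,0,0]},{"xyz":[0.0008,-0.0012,0],"dr":[0,0,0]}]'

```

```text
time: 7.57
tool_pos: [0.5637, -0.0852, 0.0578]
tcp_rot: [1.091, 1.149, 0.373]
wrist_force: [-0.3, 0.5, -0.8]
width: 0.0151
time: 7.73
tool_pos: [0.5647, -0.0858, 0.058]
tcp_rot: [1.087, 1.147, 0.373]
wrist_force: [0.3, 0.3, -1.3]
width: 0.0152
time: 7.9
tool_pos: [0.5645, -0.0859, 0.0561]
tcp_rot: [1.087, 1.147, 0.373]
wrist_force: [0.0, 0.4, -1.1]
width: 0.0149
time: 8.07
tool_pos: [0.5643, -0.0856, 0.0542]
tcp_rot: [1.088, 1.148, 0.373]
wrist_force: [-0.3, 0.5, -0.7]
width: 0.0149
```

```bash
python3 -m jog '[{"xyz":[0.0007,-0.001,0],"dr":[0,0,0]},{"xyz":[0.0007,-0.001,0],"dr":[0,0,0]}]'
python3 -m jog '[{"xyz":[0.0007,-0.001,0],"dr":[0,0,0]},{"xyz":[0.0007,-0.001,0],"dr":[0,0,0]}]'
python3 - <<'E'
from h import *
S=cam("side");T=cam("top");s,M=rep()
crop(S,"s14.png",240,150,350,250,7)
crop(T,"t14.png",220,130,350,240,6)
E
```

```text
time: 8.23
tool_pos: [0.5642, -0.0855, 0.0528]
tcp_rot: [1.088, 1.148, 0.373]
wrist_force: [0.1, 0.6, -0.5]
width: 0.0147
time: 8.4
tool_pos: [0.5642, -0.0855, 0.0514]
tcp_rot: [1.088, 1.148, 0.373]
wrist_force: [-0.4, -0.1, -0.3]
width: 0.0148
t 8.5 tcp [ 0.5642 -0.0854  0.0516] w 0.0152 F [-0.4 -0.2 -1.5]
[[ 0.418  0.269  0.867]
 [ 0.728  0.472 -0.498]
 [-0.543  0.84   0.001]]
q [ 1.14   0.632 -0.601  1.956 -0.833  0.957  0.7  ]
```

View pics/s14.png

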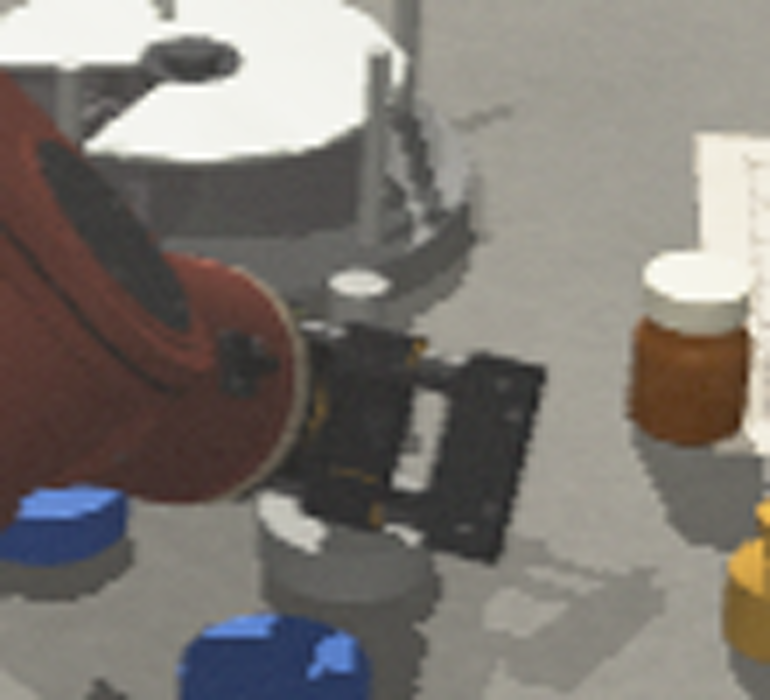

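View pics/t14.png

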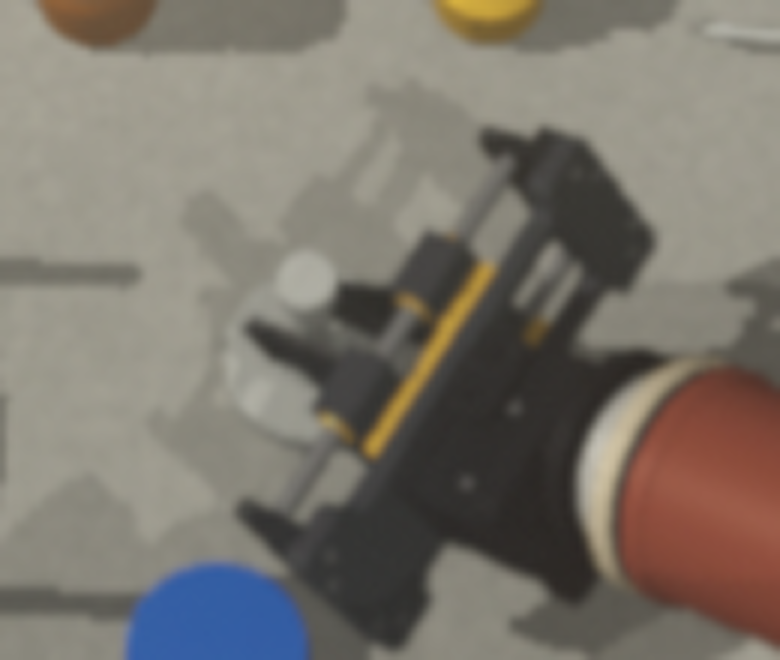

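```bash
for i in 1; do python3 -m jog '[{"xyz":[0.0005,-0.0008,0],"dr":[0,0,0]},{"xyz":[0.0005,-0.0008,0],"dr":[0,0,0]}]' | egrep 'tool_pos|force'; python3 -m jog '[{"xyz":[0.0005,-0.0008,0],"dr":[0,0,0]},{"xyz":[0.0005,-0.0008,0],"dr":[0,0,0]}]'| egrep 'tool_pos|force'; done
```

```text
tool_pos: [0.5642, -0.0855, 0.0506]
wrist_force: [-0.4, -0.2, -0.5]
tool_pos: [0.5642, -0.0855, 0.0496]
wrist_force: [-0.8, 0.7, -1.0]
```

```bash
python3 -m jog '[{"xyz":[0.0005,-0.0008,0],"dr":[0,0,0]},{"xyz":[0.0005,-0.0008,0],"dr":[0,0,0]}]' | egrep 'tool_pos|force'; python3 -m jog '[{"xyz":[0.0005,-0.0008,0],"dr":[0,0,0]},{"xyz":[0.0005,-0.0008,0],"dr":[0,0,0]}]'| egrep 'tool_pos|force'
```

```text
tool_pos: [0.5643, -0.0855, 0.0488]
wrist_force: [0.8, -0.1, -0.8]
tool_pos: [0.5645, -0.0854, 0.0487]
wrist_force: [-2.7, -1.1, 6.5]
```

```bash
python3 -m jog '[{"xyz":[0,0,0],"dr":[0,0,0]},{"xyz":[0,0,0],"dr":[0,0,0]},{"xyz":[0,0,0],"dr":[0,0,0]},{"xyz":[0,0,0],"dr":[0,0,0]},{"xyz":[0,0,0],"dr":[0,0,0]}]' 1
python3 -m jog '[{"xyz":[0,0,0],"dr":[0,0,0]},{"xyz":[0,0,0],"dr":[0,0,0]},{"xyz":[0,0,0],"dr":[0,0,0]},{"xyz":[0,0,0],"dr":[0,0,0]},{"xyz":[0,0,0],"dr":[0,0,0]}]' 1
python3 - <<'E'
from h import *
S=cam("side");T=cam("top");s,M=rep()
crop(S,"s15.png",240,150,350,250,7)
crop(T,"t15.png",220,130,350,240,6)
E
```

```text
time: 9.58
tool_pos: [0.5642, -0.0854, 0.0478]
tcp_rot: [1.088, 1.148, 0.373]
wrist_force: [-0.1, 1.1, 0.3]
width: 0.0406
time: 10.0
tool_pos: [0.5642, -0.0855, 0.0479]
tcp_rot: [1.088, 1.148, 0.373]
wrist_force: [-0.5, 0.4, 0.2]
width: 0.0738
t 10.1 tcp [ 0.5643 -0.0855  0.0479] w 0.0812 F [0.2 0.2 0.2]
[[ 0.418  0.269  0.867]
 [ 0.728  0.472 -0.498]
 [-0.543  0.84   0.001]]
q [ 1.139  0.639 -0.6    1.956 -0.832  0.952  0.705]
```

View pics/s15.png

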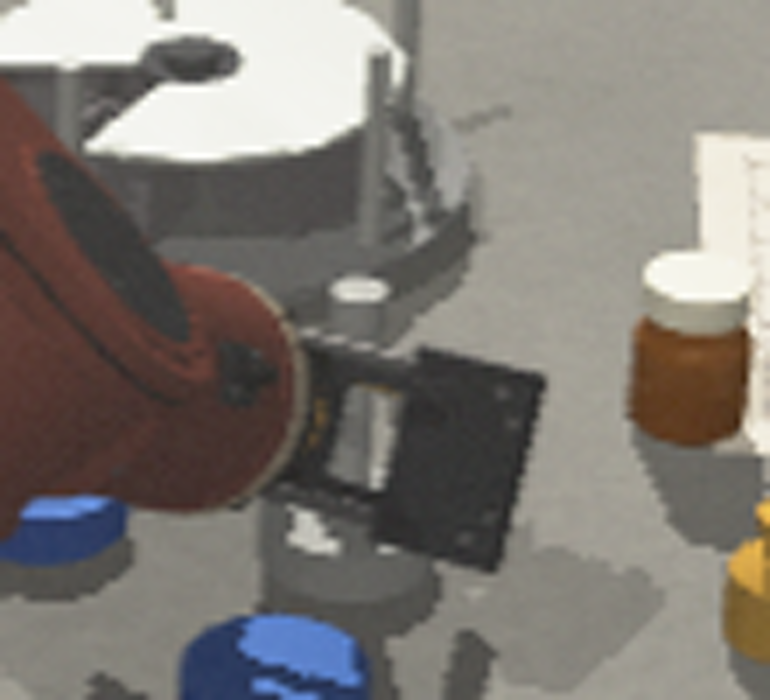

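View pics/t15.png

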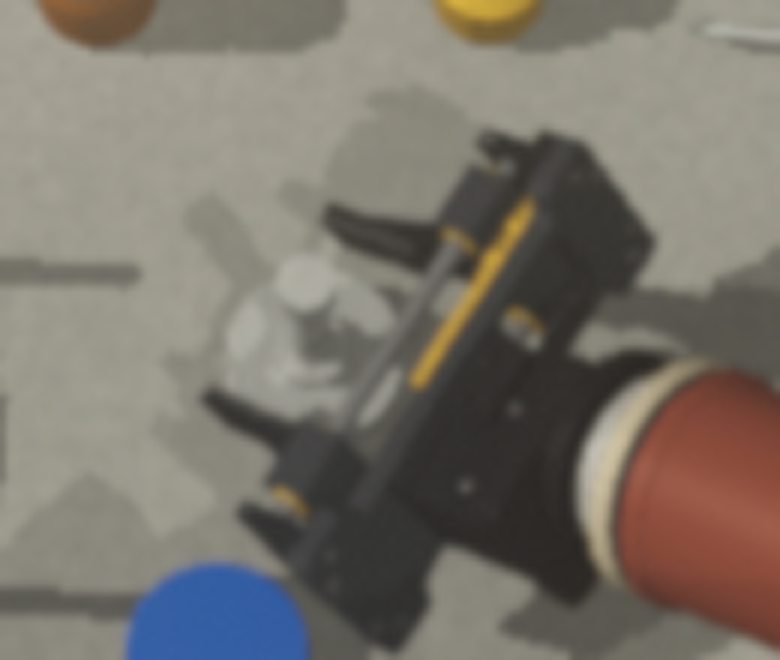

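```bash
python3 -m jog '[{"xyz":[-0.015,0,0],"dr":[0,0,0]},{"xyz":[-0.04,0,0],"dr":[0,0,0]},{"xyz":[-0.07,0,0],"dr":[0,0,0]},{"xyz":[-0.105,0,0],"dr":[0,0,0]},{"xyz":[-0.14,0,0],"dr":[0,0,0]}]'
python3 -m jog '[{"xyz":[-0.02,0.034,0],"dr":[0,0,0]},{"xyz":[-0.04,0.067,0],"dr":[0,0,0]},{"xyz":[-0.04,0.067,0],"dr":[0,0,0]}]'
python3 - <<'E'
from h import *
import pickle
S=cam("side");T=cam("top");s,M=rep()
pickle.dump((S,T),open("c1.pkl","wb"))
crop(S,"s16.png",240,150,350,250,7)
crop(T,"t16.png",220,130,350,240,6)
E
```

```text
time: 10.52
tool_pos: [0.5048, -0.1879, 0.1248]
tcp_rot: [1.088, 1.149, 0.374]
wrist_force: [2.2, -0.5, -0.0]
width: 0.087
time: 10.77
tool_pos: [0.5092, -0.1864, 0.2086]
tcp_rot: [1.082, 1.143, 0.373]
wrist_force: [1.5, 0.0, 0.5]
width: 0.0872
t 10.87 tcp [ 0.5074 -0.1854  0.2031] w 0.0869 F [-0.3  0.8  0.1]
[[ 0.419  0.268  0.867]
 [ 0.726  0.474 -0.497]
 [-0.545  0.839  0.004]]
q [ 1.295  0.414 -0.552  1.824 -0.77   1.34   0.569]
```

View pics/s16.png

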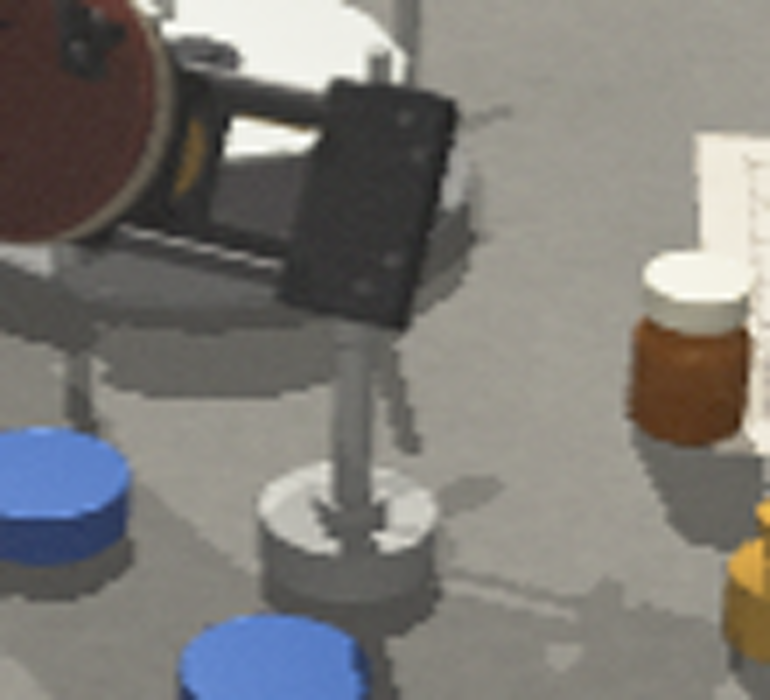

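View pics/t16.png

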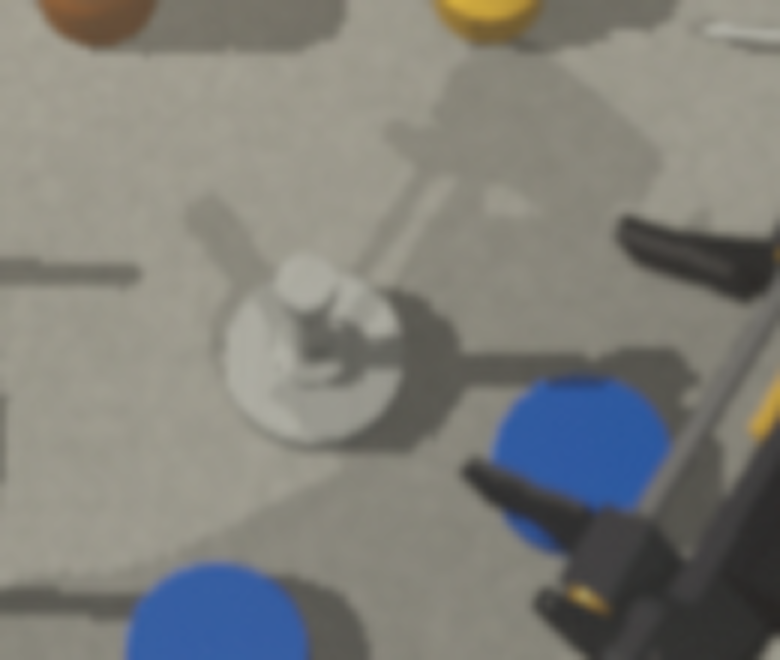

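```bash
python3 - <<'E'
from ik import *
import ik as I
q=np.array([ 1.295,0.414,-0.552,1.824,-0.77,1.34,0.569]);I.qc=q
for az in(-59,-30):
  q=I.qc
  for p in[(.60,.0,.2),(.632,.19,.2),(.632,.19,.092)]+[(.5135+.117*np.cos(np.radians(a)),.2095+.117*np.sin(np.radians(a)),.092) for a in range(0,141,20)]+[(.452,.177,.2),(.452,.177,.095),(.555,-.0985,.2),(.555,-.0985,.093)]:
    e,q=ik(np.array(p),az,0,[q]);print(az,np.round(p,3),e.round(3),q.round(2))
E
python3 to.py .60 0 .2 -59 0
```

```text
-59 [0.6 0.  0.2] 0.0 [ 0.29  0.27 -0.45  1.62  0.13  1.27 -1.21]
-59 [0.632 0.19  0.2  ] 0.0 [-0.1   0.38 -0.37  1.48  0.14  1.3  -1.5 ]
-59 [0.632 0.19  0.092] 0.0 [-0.19  0.45 -0.23  1.59  0.12  1.1  -1.48]
-59 [0.63  0.21  0.092] 0.0 [-0.22  0.46 -0.23  1.58  0.12  1.11 -1.5 ]
-59 [0.623 0.25  0.092] 0.0 [-0.29  0.47 -0.22  1.56  0.11  1.11 -1.56]
-59 [0.603 0.285 0.092] 0.0 [-0.33  0.46 -0.24  1.58  0.12  1.11 -1.63]
-59 [0.572 0.311 0.092] 0.0 [-0.36  0.44 -0.27  1.62  0.13  1.1  -1.7 ]
-59 [0.534 0.325 0.092] 0.0 [-0.36  0.4  -0.33  1.68  0.15  1.08 -1.76]
-59 [0.493 0.325 0.092] 0.0 [-0.33  0.35 -0.41  1.76  0.16  1.06 -1.82]
-59 [0.455 0.311 0.092] 0.0 [-0.25  0.28 -0.5   1.85  0.17  1.04 -1.85]
-59 [0.424 0.285 0.092] 0.0 [-0.14  0.22 -0.59  1.94  0.16  1.02 -1.84]
-59 [0.452 0.177 0.2  ] 0.0 [ 0.34  0.07 -0.84  1.87  0.07  1.23 -1.55]
-59 [0.452 0.177 0.095] 0.0 [ 0.13  0.17 -0.64  1.99  0.13  1.02 -1.6 ]
-59 [ 0.555 -0.098  0.2  ] 0.0 [ 0.53  0.2  -0.5   1.71  0.11  1.25 -1.02]
-59 [ 0.555 -0.098  0.093] 0.0 [ 0.4   0.29 -0.35  1.82  0.12  1.04 -1.03]
-30 [0.6 0.  0.2] 0.
[... 630 characters left out ...]
55 0.311 0.092] 0.0 [-0.2   0.3  -0.56  1.85  0.19  1.04 -1.37]
-30 [0.424 0.285 0.092] 0.0 [-0.1   0.23 -0.65  1.94  0.18  1.03 -1.35]
-30 [0.452 0.177 0.2  ] 0.0 [ 0.37  0.07 -0.87  1.87  0.07  1.24 -1.05]
-30 [0.452 0.177 0.095] 0.0 [ 0.17  0.18 -0.69  1.99  0.15  1.02 -1.11]
-30 [ 0.555 -0.098  0.2  ] 0.0 [ 0.57  0.21 -0.55  1.71  0.12  1.25 -0.53]
-30 [ 0.555 -0.098  0.093] 0.0 [ 0.46  0.3  -0.43  1.82  0.15  1.05 -0.55]
t 10.87 tcp [ 0.5074 -0.1854  0.2031] w 0.0869 F [-0.3  0.8  0.1]
[[ 0.419  0.268  0.867]
 [ 0.726  0.474 -0.497]
 [-0.545  0.839  0.004]]
q [ 1.295  0.414 -0.552  1.824 -0.77   1.34   0.569]
tool shift [ 0.1752  0.1102 -0.0119] dist 0.2073
dr deg [ 26.83 -14.28 -55.77]
```

```bash
python3 -m jog '[{"xyz":[0.014,0.016,-0.001],"dr":[2.8,-1.5,-5.9]},{"xyz":[0.028,0.032,-0.002],"dr":[5.6,-3,-11.8]},{"xyz":[0.042,0.048,-0.003],"dr":[8.4,-4.5,-17.7]},{"xyz":[0.056,0.064,-0.005],"dr":[11.2,-6,-23.6]},{"xyz":[0.07,0.08,-0.006],"dr":[14,-7.5,-29.5]}]' -1 20
python3 to.py .632 .06 .22 -59 0
```

```text
time: 11.28
tool_pos: [0.5507, -0.0952, 0.2297]
tcp_rot: [0.968, 1.325, -0.225]
wrist_force: [1.6, 0.1, -0.6]
width: 0.0615
t 11.28 tcp [ 0.5507 -0.0952  0.2297] w 0.0615 F [ 1.6  0.1 -0.6]
[[ 0.286  0.643  0.711]
 [ 0.372  0.609 -0.701]
 [-0.883  0.465 -0.065]]
q [ 0.984  0.099 -0.619  1.84  -0.459  1.12  -0.241]
tool shift [ 0.0896  0.1423 -0.0504] dist 0.1755
dr deg [ 13.21  -7.14 -27.12]
```

```bash
python3 -m jog '[{"xyz":[0.018,0.028,-0.01],"dr":[2.7,-1.4,-5.5]},{"xyz":[0.036,0.057,-0.02],"dr":[5.3,-2.8,-11]},{"xyz":[0.054,0.085,-0.03],"dr":[7.9,-4.2,-16.5]},{"xyz":[0.072,0.114,-0.04],"dr":[10.6,-5.7,-22]},{"xyz":[0.09,0.142,-0.05],"dr":[13.2,-7.1,-27.1]}]' -1 20
python3 to.py .632 .195 .2 -59 0
```

```text
time: 11.7
tool_pos: [0.6125, 0.0233, 0.2208]
tcp_rot: [0.844, 1.417, -0.669]
wrist_force: [1.5, 0.0, 0.4]
width: 0.0284
t 11.7 tcp [0.6125 0.0233 0.2208] w 0.0284 F [1.5 0.  0.4]
[[ 0.065  0.823  0.564]
 [ 0.088  0.558 -0.825]
 [-0.994  0.103 -0.037]]
q [ 0.525  0.286 -0.705  1.596  0.112  1.249 -1.157]
tool shift [ 0.037   0.1097 -0.1299] dist 0.174
dr deg [ 3.23 -2.26 -5.85]
```

```bash
python3 -m jog '[{"xyz":[0.007,0.022,-0.026],"dr":[0.8,-0.5,-1.5]},{"xyz":[0.015,0.044,-0.052],"dr":[1.6,-1,-3]},{"xyz":[0.022,0.066,-0.078],"dr":[2.4,-1.5,-4.5]},{"xyz":[0.029,0.088,-0.104],"dr":[3.2,-2.2,-5.8]},{"xyz":[0.037,0.11,-0.13],"dr":[3.2,-2.2,-5.8]}]' -1 20
python3 -m jog '[{"xyz":[0,0,0],"dr":[0,0,0]},{"xyz":[0,0,0],"dr":[0,0,0]}]'
python3 to.py .632 .195 .092 -59 0
python3 - <<'E'
from h import *
T=cam("top");S=cam("side")
crop(T,"t17.png",60,110,220,265,5);crop(S,"s17.png",200,90,330,200,6)
E
```

```text
time: 12.12
tool_pos: [0.6305, 0.1985, 0.1996]
tcp_rot: [0.801, 1.423, -0.795]
wrist_force: [-0.1, 0.2, 0.9]
width: 0.0016
time: 12.28
tool_pos: [0.6296, 0.1992, 0.1993]
tcp_rot: [0.799, 1.426, -0.79]
wrist_force: [-0.1, -0.6, 1.0]
width: 0.0003
t 12.28 tcp [0.6296 0.1992 0.1993] w 0.0003 F [-0.1 -0.6  1. ]
[[-0.002  0.852  0.524]
 [ 0.007  0.524 -0.852]
 [-1.     0.002 -0.007]]
q [ 0.148  0.458 -0.714  1.437  0.294  1.355 -1.596]
tool shift [ 0.1073 -0.0004  0.0056] dist 0.1074
dr deg [ 0.61 -0.39 -0.1 ]
```

View pics/t17.png

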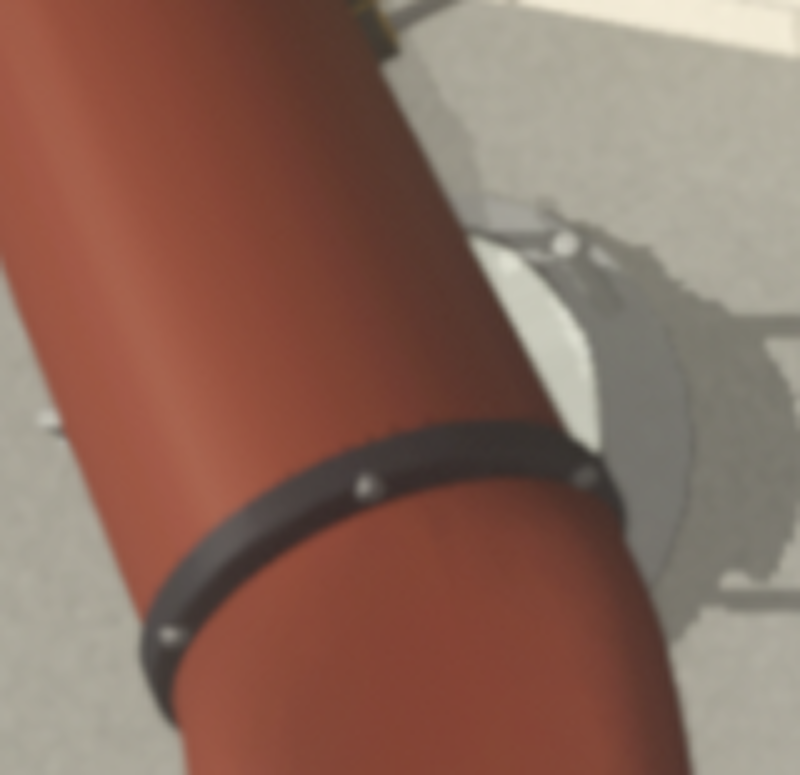

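View pics/s17.png

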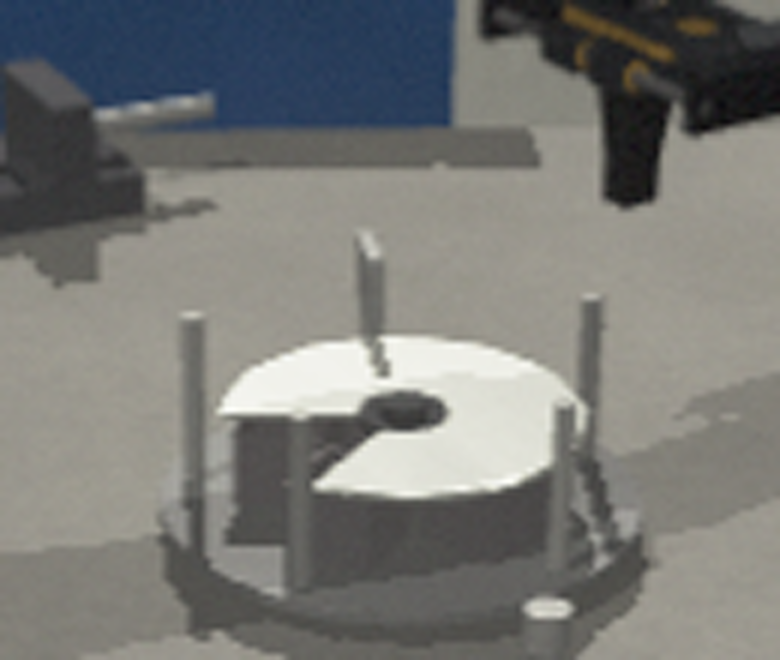

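```bash
python3 -m jog '[{"xyz":[0.035,0,0],"dr":[0.6,-0.4,0]},{"xyz":[0.07,0,0],"dr":[0.6,-0.4,0]},{"xyz":[0.1,0,0],"dr":[0.6,-0.4,0]},{"xyz":[0.107,0,0],"dr":[0.6,-0.4,0]}]'
python3 - <<'E'
from h import *
s,M=rep();C=np.array([.5135,.2095]);p0=s["tool_pos"]
print("ang",np.degrees(np.arctan2(*(p0[:2]-C)[::-1])),np.hypot(*(p0[:2]-C)))
for a in range(0,135,8):
    p=np.r_[C+.117*np.array([np.cos(np.radians(a)),np.sin(np.radians(a))]),.092]
    print(a,(M.T@(p-p0)).round(4))
E
```

```text
time: 12.72
tool_pos: [0.6291, 0.1926, 0.0892]
tcp_rot: [0.806, 1.415, -0.811]
wrist_force: [-1.4, -0.9, -0.8]
width: 0.0004
t 12.72 tcp [0.6291 0.1926 0.0892] w 0.0004 F [-1.4 -0.9 -0.8]
[[-0.001  0.861  0.508]
 [-0.003  0.508 -0.861]
 [-1.    -0.003  0.002]]
q [ 0.133  0.539 -0.677  1.563  0.359  1.17  -1.655]
ang -8.319709330605294 0.11686214750015407
0 [-0.0029  0.0098 -0.0139]
8 [-0.003   0.017  -0.0285]
16 [-0.003   0.0222 -0.0439]
24 [-0.003   0.0252 -0.06  ]
32 [-0.0031  0.0259 -0.0763]
40 [-0.0031  0.0244 -0.0926]
48 [-0.0031  0.0206 -0.1084]
56 [-0.0032  0.0146 -0.1236]
64 [-0.0032  0.0066 -0.1378]
72 [-0.0032 -0.0034 -0.1508]
80 [-0.0031 -0.015  -0.1622]
88 [-0.0031 -0.0281 -0.1719]
96 [-0.0031 -0.0425 -0.1797]
104 [-0.0031 -0.0578 -0.1855]
112 [-0.003  -0.0737 -0.189 ]
120 [-0.003  -0.09   -0.1903]
128 [-0.0029 -0.1063 -0.1893]
```

```bash
python3 -m jog '[{"xyz":[-0.003,0.01,-0.014],"dr":[0,0,0]},{"xyz":[-0.003,0.017,-0.0285],"dr":[0,0,0]},{"xyz":[-0.003,0.022,-0.044],"dr":[0,0,0]},{"xyz":[-0.003,0.025,-0.06],"dr":[0,0,0]},{"xyz":[-0.003,0.026,-0.076],"dr":[0,0,0]}]'
cat > arc.py <<'E'
from h import *
import sys
s,M=rep();C=np.array([.5135,.2095]);p0=s["tool_pos"]
a0=np.degrees(np.arctan2(*(p0[:2]-C)[::-1]))
print("ang",a0,np.hypot(*(p0[:2]-C)))
for a in np.arange(8,60,8):
    t=np.radians(a0+a); p=np.r_[C+.117*np.array([np.cos(t),np.sin(t)]),.092]
    print(round(a0+a,1),(M.T@(p-p0)).round(4))
E
python3 arc.py
python3 - <<'E'
from h import *
T=cam("top");S=cam("side")
crop(T,"t18.png",60,110,220,265,5);crop(S,"s18.png",200,90,330,200,6)
E
```

```text
time: 13.13
tool_pos: [0.6161, 0.2738, 0.0987]
tcp_rot: [0.81, 1.409, -0.806]
wrist_force: [0.1, -3.2, 0.4]
width: 0.0005
t 13.13 tcp [0.6161 0.2738 0.0987] w 0.0005 F [ 0.1 -3.2  0.4]
[[ 0.007  0.862  0.508]
 [-0.001  0.508 -0.862]
 [-1.     0.005  0.004]]
q [ 0.01   0.558 -0.689  1.518  0.375  1.195 -1.78 ]
ang 32.07431160582352 0.12109679823408588
40.1 [ 0.0066 -0.0057 -0.0162]
48.1 [ 0.0066 -0.0095 -0.032 ]
56.1 [ 0.0065 -0.0155 -0.0472]
64.1 [ 0.0064 -0.0236 -0.0614]
72.1 [ 0.0063 -0.0335 -0.0743]
80.1 [ 0.0062 -0.0452 -0.0858]
88.1 [ 0.006  -0.0583 -0.0955]
```

View pics/s18.png

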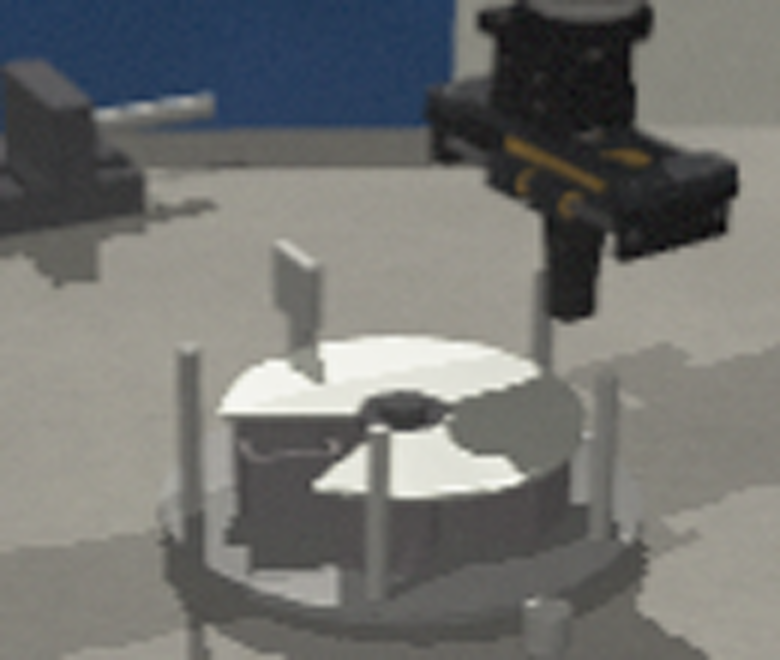

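```bash
python3 -m jog '[{"xyz":[0.004,-0.005,-0.016],"dr":[0,0,0]},{"xyz":[0.005,-0.0095,-0.032],"dr":[0,0,0]},{"xyz":[0.005,-0.0155,-0.047],"dr":[0,0,0]},{"xyz":[0.005,-0.0235,-0.061],"dr":[0,0,0]},{"xyz":[0.005,-0.0335,-0.074],"dr":[0,0,0]}]'
python3 arc.py
```

```text
time: 13.65
tool_pos: [0.5483, 0.3209, 0.0925]
tcp_rot: [0.809, 1.41, -0.805]
wrist_force: [1.3, -1.6, 0.5]
width: 0.0006
t 13.65 tcp [0.5483 0.3209 0.0925] w 0.0006 F [ 1.3 -1.6  0.5]
[[ 0.006  0.861  0.509]
 [-0.001  0.509 -0.861]
 [-1.     0.005  0.004]]
q [-0.051  0.498 -0.722  1.626  0.358  1.149 -1.896]
ang 72.66744895243366 0.11672824503394127
80.7 [ 0.0004 -0.0116 -0.0115]
88.7 [ 0.0003 -0.0248 -0.0211]
96.7 [ 0.0002 -0.0392 -0.0287]
104.7 [ 0.0001 -0.0545 -0.0343]
112.7 [-0.     -0.0705 -0.0377]
120.7 [-0.0001 -0.0868 -0.0388]
128.7 [-0.0002 -0.1031 -0.0376]
```

```bash
python3 -m jog '[{"xyz":[0,-0.0115,-0.0115],"dr":[0,0,0]},{"xyz":[0,-0.025,-0.021],"dr":[0,0,0]},{"xyz":[0,-0.039,-0.0285],"dr":[0,0,0]},{"xyz":[0,-0.0545,-0.034],"dr":[0,0,0]},{"xyz":[0,-0.0625,-0.036],"dr":[0,0,0]}]'
python3 arc.py
python3 - <<'E'
from h import *
T=cam("top");S=cam("side")
crop(T,"t19.png",60,110,220,265,5);crop(S,"s19.png",200,90,330,200,6)
E
```

```text
time: 14.07
tool_pos: [0.4745, 0.3213, 0.0924]
tcp_rot: [0.808, 1.412, -0.802]
wrist_force: [1.3, 1.7, 0.4]
width: 0.0004
t 14.07 tcp [0.4745 0.3213 0.0924] w 0.0004 F [1.3 1.7 0.4]
[[ 0.006  0.859  0.511]
 [ 0.001  0.511 -0.859]
 [-1.     0.005  0.002]]
q [-0.034  0.383 -0.771  1.781  0.301  1.094 -1.942]
ang 109.25052403607911 0.11839422675222872
117.3 [ 0.0003 -0.0165 -0.0008]
125.3 [ 0.0002 -0.0328 -0.0006]
133.3 [ 0.0002 -0.0489  0.0018]
141.3 [ 0.0001 -0.0646  0.0064]
149.3 [ 0.     -0.0794  0.0132]
157.3 [-0.     -0.0932  0.022 ]
165.3 [-1.000e-04 -1.056e-01  3.260e-02]
```

View pics/s19.png

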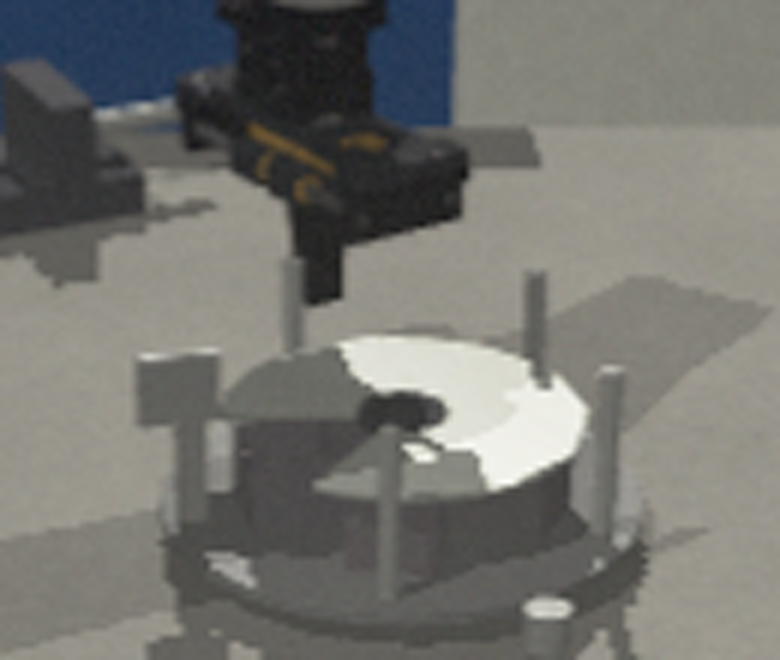

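View pics/t19.png

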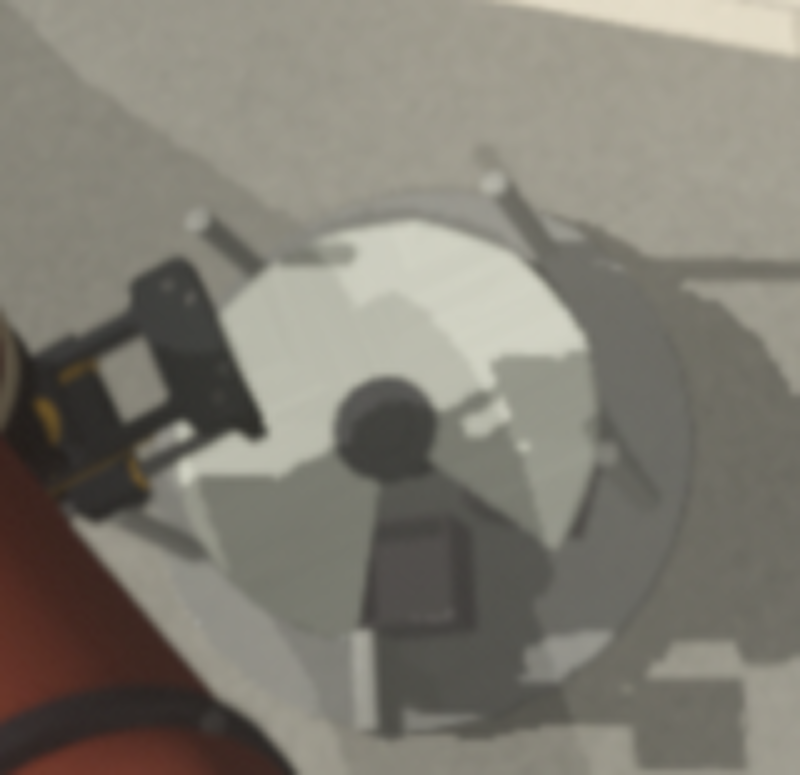

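```bash
cat > wh.py <<'E'
from h import *
from scipy.optimize import least_squares
def wheel(T,px,k=5,o=(60,110)):
    Cx=np.array([.5176,.2094]) # top-camera axis
    for p in px:
        w=atz(T,(o[0]+p[0]/k-.5,o[1]+p[1]/k-.5),.12)[:2]-Cx
        print(p,"ang",np.degrees(np.arctan2(w[1],w[0])).round(1)%360,"r",np.hypot(*w).round(4))
E
python3 - <<'E'
from wh import *
wheel(cam("top"),[(198,220),(493,183),(605,455),(360,680)])
E
```

```text
(198, 220) ang 45.0 r 0.1175
(493, 183) ang 333.3 r 0.1167
(605, 455) ang 260.5 r 0.1167
(360, 680) ang 187.8 r 0.1236
```

```bash
python3 -m jog '[{"xyz":[0,-0.013,-0.001],"dr":[0,0,0]},{"xyz":[0,-0.025,-0.001],"dr":[0,0,0]},{"xyz":[0,-0.035,0],"dr":[0,0,0]},{"xyz":[0,-0.041,0.0005],"dr":[0,0,0]},{"xyz":[0,-0.041,0.0005],"dr":[0,0,0]}]'
python3 arc.py
python3 - <<'E'
from h import *
T=cam("top");S=cam("side")
crop(T,"t20.png",60,110,220,265,5);crop(S,"s20.png",200,90,330,200,6)
E
```

```text
time: 14.63
tool_pos: [0.4413, 0.2985, 0.0918]
tcp_rot: [0.808, 1.411, -0.805]
wrist_force: [0.4, -0.8, -1.0]
width: 0.0007
t 14.63 tcp [0.4413 0.2985 0.0918] w 0.0007 F [ 0.4 -0.8 -1. ]
[[ 0.005  0.861  0.509]
 [-0.001  0.509 -0.861]
 [-1.     0.004  0.003]]
q [ 0.014  0.302 -0.795  1.875  0.251  1.061 -1.918]
ang 129.07660963421864 0.1146010326259507
137.1 [-0.0003 -0.0163  0.0011]
145.1 [-0.0003 -0.0316  0.0069]
153.1 [-0.0004 -0.0459  0.0146]
161.1 [-0.0004 -0.0591  0.0243]
169.1 [-0.0004 -0.0707  0.0358]
177.1 [-0.0004 -0.0807  0.0487]
185.1 [-0.0004 -0.0887  0.0629]
```

View pics/t20.png

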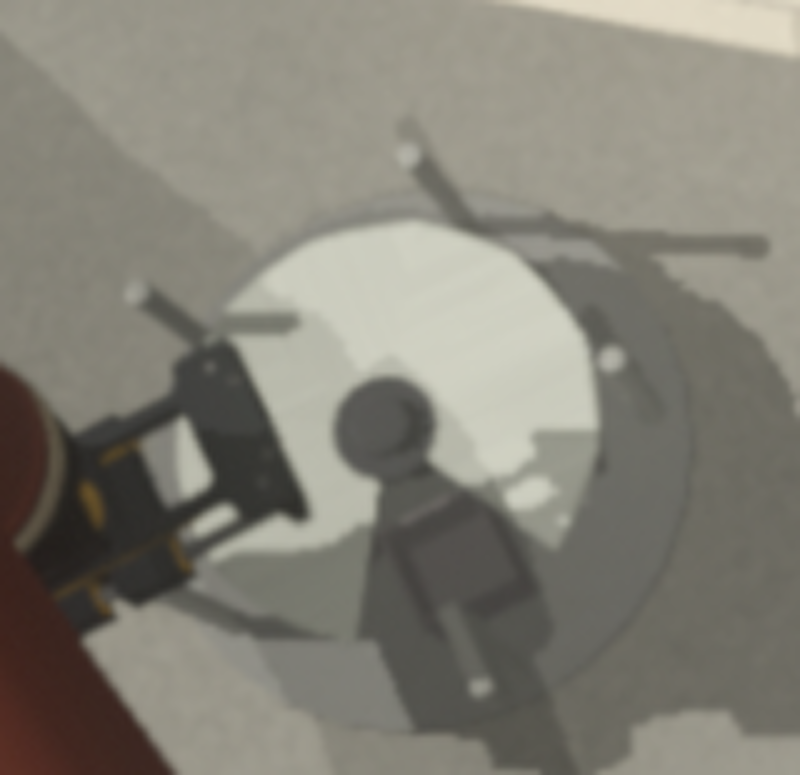

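```bash
python3 - <<'E'
from wh import *
T=cam("top");wheel(T,[(135,290),(407,153),(610,355),(480,687)])
C=np.array([.5176,.2094]);
P=[np.r_[C+r*np.array([np.cos(np.radians(a)),np.sin(np.radians(a))]),.12] for r in(.102,.124,.146) for a in(205,209,213)]
print((proj(T,P)+.5-[60,110])*5)
E
```

```text
(135, 290) ang 65.7 r 0.1189
(407, 153) ang 354.7 r 0.1181
(610, 355) ang 282.9 r 0.1162
(480, 687) ang 209.5 r 0.1414
[[426.47286741 613.74302414]
 [441.52389928 606.98602075]
 [456.13580115 599.21245225]
 [442.99583064 660.46539087]
 [461.37820549 652.20788114]
 [479.22058166 642.70220291]
 [459.76118779 707.61021795]
 [481.50310934 697.83784686]
 [502.60193478 686.58121771]]
```

View pics/s20.png

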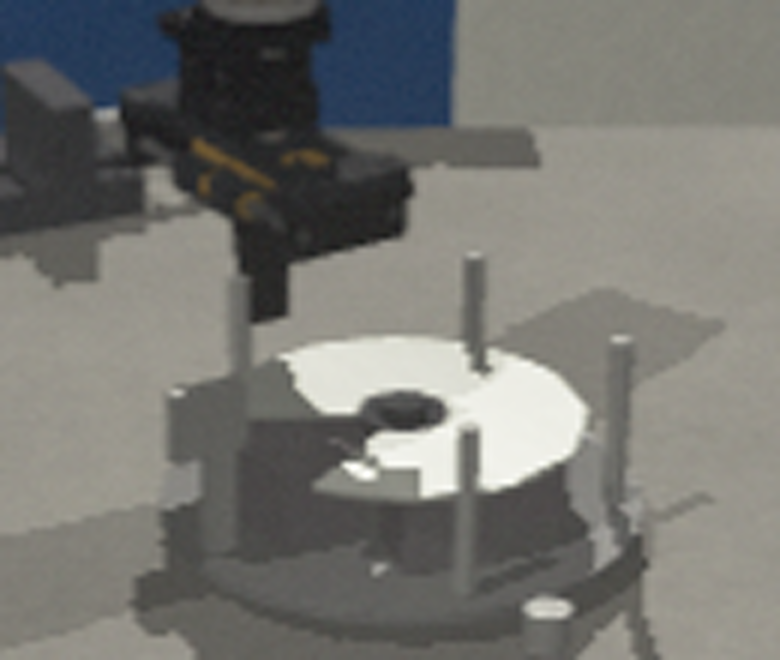

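```bash
python3 -m jog '[{"xyz":[0,0.007,-0.003],"dr":[0,0,0]},{"xyz":[-0.02,0.012,-0.004],"dr":[0,0,0]},{"xyz":[-0.05,0.012,-0.004],"dr":[0,0,0]},{"xyz":[-0.085,0.012,-0.004],"dr":[0,0,0]},{"xyz":[-0.12,0.012,-0.004],"dr":[0,0,0]}]' 1
python3 to.py .5545 -.0985 .21 -59 0
```

```text
time: 15.2
tool_pos: [0.4489, 0.3096, 0.2129]
tcp_rot: [0.808, 1.413, -0.804]
wrist_force: [0.5, 0.4, -0.2]
width: 0.026
t 15.2 tcp [0.4489 0.3096 0.2129] w 0.026 F [ 0.5  0.4 -0.2]
[[ 0.004  0.86   0.511]
 [ 0.001  0.511 -0.86 ]
 [-1.     0.004  0.002]]
q [ 0.044  0.208 -0.824  1.704  0.161  1.295 -1.848]
tool shift [ 0.0031 -0.1177  0.4048] dist 0.4216
dr deg [-0.29  0.09 -0.21]
```

```bash
python3 -m jog '[{"xyz":[0,-0.011,0.037],"dr":[0,0,0]},{"xyz":[0,-0.022,0.075],"dr":[0,0,0]},{"xyz":[0,-0.033,0.113],"dr":[0,0,0]},{"xyz":[0,-0.044,0.151],"dr":[0,0,0]},{"xyz":[0,-0.055,0.19],"dr":[0,0,0]}]' 1
python3 - <<'E'
from h import *
T=cam("top");print(atz(T,(306/6+220-.5,283/6+130-.5),.122));crop(T,"t21.png",60,130,220,265,5)
crop(T,"t21b.png",220,130,350,240,6)
E
python3 to.py .556 -.099 .21 -59 0
```

```text
time: 15.62
tool_pos: [0.4994, 0.1163, 0.2124]
tcp_rot: [0.808, 1.411, -0.802]
wrist_force: [1.4, 1.0, -0.6]
width: 0.059
[ 0.55884477 -0.09920629  0.122     ]
t 15.67 tcp [0.5019 0.1068 0.2119] w 0.0629 F [ 2.5 -7.2  0.3]
[[ 0.006  0.865  0.503]
 [-0.003  0.503 -0.865]
 [-1.     0.003  0.006]]
q [ 0.343  0.106 -0.68   1.783  0.075  1.272 -1.4  ]
tool shift [ 0.0029 -0.0566  0.2051] dist 0.2128
dr deg [-0.83  0.33 -0.19]
```

View pics/t21.png

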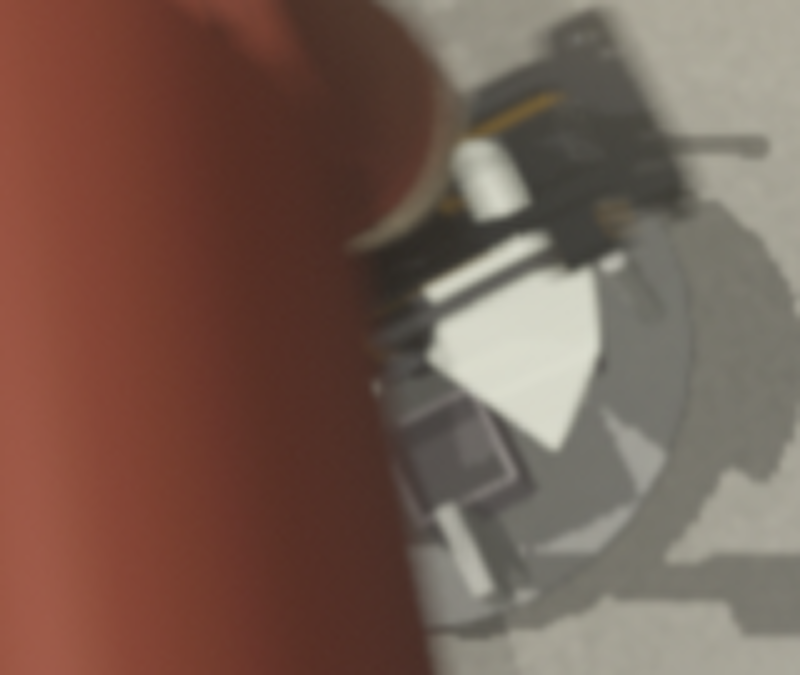

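View pics/t21b.png

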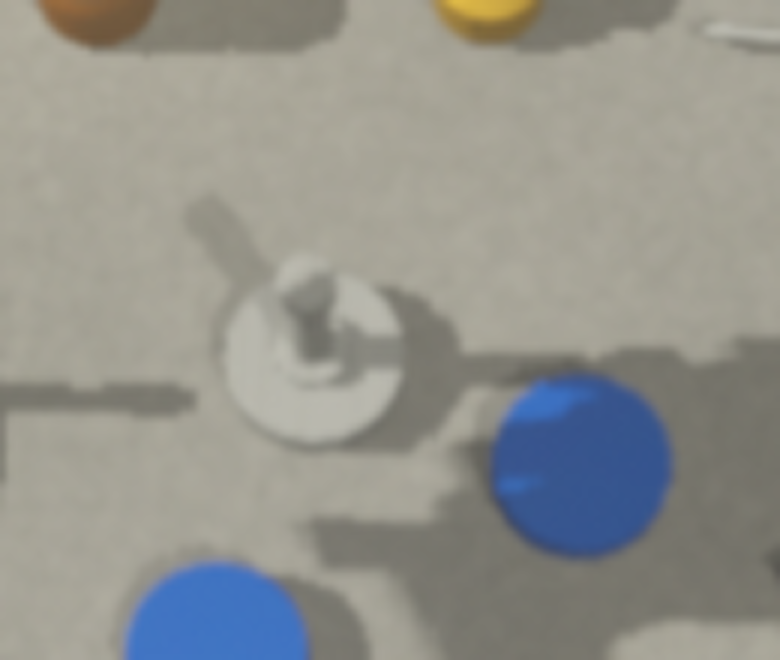

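```bash
python3 -m jog '[{"xyz":[0,-0.011,0.035],"dr":[0,0,0]},{"xyz":[0,-0.022,0.07],"dr":[0,0,0]},{"xyz":[0,-0.034,0.11],"dr":[0,0,0]},{"xyz":[0.003,-0.045,0.15],"dr":[-0.5,0,0]},{"xyz":[0.003,-0.056,0.185],"dr":[-0.8,0.3,0]}]' 1
python3 - <<'E'
from h import *
T=cam("top")
crop(T,"t22.png",100,160,220,265,6)
for p in[(480,400),(520,475),(425,520)]: print(atz(T,(p[0]/5+60-.5,p[1]/5+130-.5),.064))
E
python3 to.py .5555 -.0992 .2 -59 0
```

```text
time: 16.08
tool_pos: [0.5458, -0.0724, 0.2089]
tcp_rot: [0.8, 1.42, -0.792]
wrist_force: [1.1, -0.0, -0.1]
width: 0.086
[0.48791651 0.16406909 0.064     ]
[0.45373729 0.14200816 0.064     ]
[0.43109696 0.18417105 0.064     ]
t 16.13 tcp [ 0.5464 -0.0813  0.2084] w 0.087 F [-0.8 -7.9  0.5]
[[ 0.002  0.857  0.515]
 [ 0.002  0.515 -0.857]
 [-1.     0.003 -0.   ]]
q [ 0.541  0.183 -0.53   1.704  0.095  1.279 -1.039]
tool shift [ 0.0084 -0.0015  0.02  ] dist 0.0217
dr deg [-0.02 -0.02 -0.15]
```

View pics/t22.png

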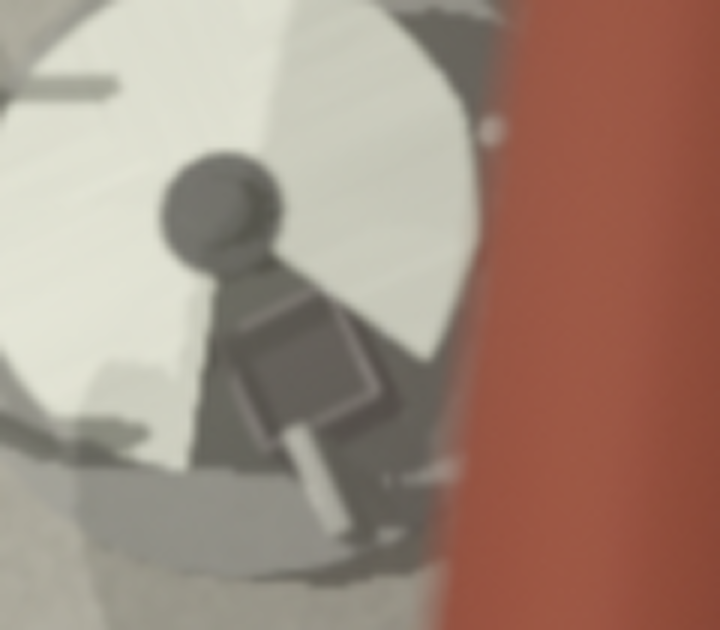

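```bash
python3 - <<'E'
from h import *
import pickle
T=pickle.load(open("c0.pkl","rb"))["top"]
f=lambda p,z:atz(T,(p[0]/6+100-.5,p[1]/6+160-.5),z)
A=np.array([f(p,.064) for p in[(235,328),(325,292),(380,390),(265,447)]]);print(A.round(4),A.mean(0))
print("sides",[np.linalg.norm(A[i]-A[i-1]).round(4) for i in range(4)])
print("plate",f((293,430),.12),f((342,535),.12))
print("slot edge",f((188,468),.073),f((432,360),.073),f((215,285),.073),f((275,250),.073))
E
python3 -m jog '[{"xyz":[0.003,-0.0015,0.01],"dr":[0,0,0]},{"xyz":[0.008,-0.0015,0.01],"dr":[0,0,0]},{"xyz":[0.008,-0.0015,0.01],"dr":[0,0,0]},{"xyz":[0.008,-0.0015,0.01],"dr":[0,0,0]}]' 1
python3 to.py .5555 -.0992 .094 -59 0
```

```text
[[0.4754 0.2026 0.064 ]
 [0.4909 0.1687 0.064 ]
 [0.4537 0.1436 0.064 ]
 [0.4299 0.186  0.064 ]] [0.46245194 0.17520068 0.064     ]
sides [np.float64(0.0485), np.float64(0.0372), np.float64(0.0449), np.float64(0.0487)]
plate [0.42785213 0.15872533 0.12      ] [0.39083497 0.13717538 0.12      ]
slot edge [0.41917529 0.21210607 0.073     ] [0.46437972 0.12223993 0.073     ] [0.49000799 0.20924019 0.073     ] [0.50458944 0.18720955 0.073     ]
time: 16.47
tool_pos: [0.5487, -0.0772, 0.2008]
tcp_rot: [0.798, 1.422, -0.789]
wrist_force: [0.7, 0.6, 0.2]
width: 0.0868
t 16.47 tcp [ 0.5487 -0.0772  0.2008] w 0.0868 F [0.7 0.6 0.2]
[[ 0.002  0.851  0.524]
 [ 0.005  0.524 -0.851]
 [-1.     0.004 -0.004]]
q [ 0.539  0.193 -0.537  1.709  0.097  1.265 -1.037]
tool shift [ 0.1066 -0.0062  0.0227] dist 0.1092
dr deg [ 0.63 -0.21 -0.25]
```

```bash
python3 -m jog '[{"xyz":[0,-0.006,0.0227],"dr":[0.6,-0.2,-0.2]},{"xyz":[0.02,-0.006,0.0227],"dr":[0.6,-0.2,-0.2]},{"xyz":[0.05,-0.006,0.0227],"dr":[0.6,-0.2,-0.2]},{"xyz":[0.06,-0.006,0.0227],"dr":[0.6,-0.2,-0.2]},{"xyz":[0.06,-0.006,0.0227],"dr":[0.6,-0.2,-0.2]}]' 1
python3 -m jog '[{"xyz":[0,0,0],"dr":[0,0,0]},{"xyz":[0,0,0],"dr":[0,0,0]}]'
python3 to.py .5555 -.0992 .094 -59 0
python3 - <<'E'
from h import *
T=cam("top");S=cam("side");crop(S,"s22.png",240,150,350,250,7);crop(T,"t23.png",220,130,350,240,6)
E
```

```text
time: 16.88
tool_pos: [0.5539, -0.1005, 0.1388]
tcp_rot: [0.802, 1.421, -0.803]
wrist_force: [-1.2, 0.2, -0.3]
width: 0.0873
time: 17.05
tool_pos: [0.5566, -0.1011, 0.1427]
tcp_rot: [0.804, 1.414, -0.802]
wrist_force: [-0.4, 0.7, 0.9]
width: 0.0868
t 17.05 tcp [ 0.5566 -0.1011  0.1427] w 0.0868 F [-0.4  0.7  0.9]
[[ 0.003  0.858  0.514]
 [-0.     0.514 -0.858]
 [-1.     0.003  0.002]]
q [ 0.546  0.261 -0.515  1.756  0.139  1.158 -1.041]
tool shift [ 0.0487 -0.0001 -0.0023] dist 0.0488
dr deg [-0.07  0.13 -0.16]
```

View pics/s22.png

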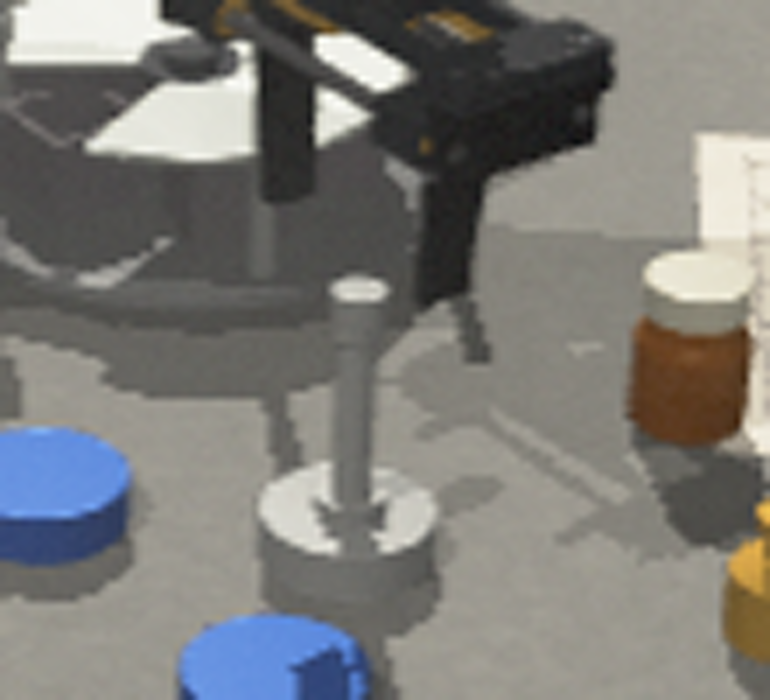

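View pics/t23.png

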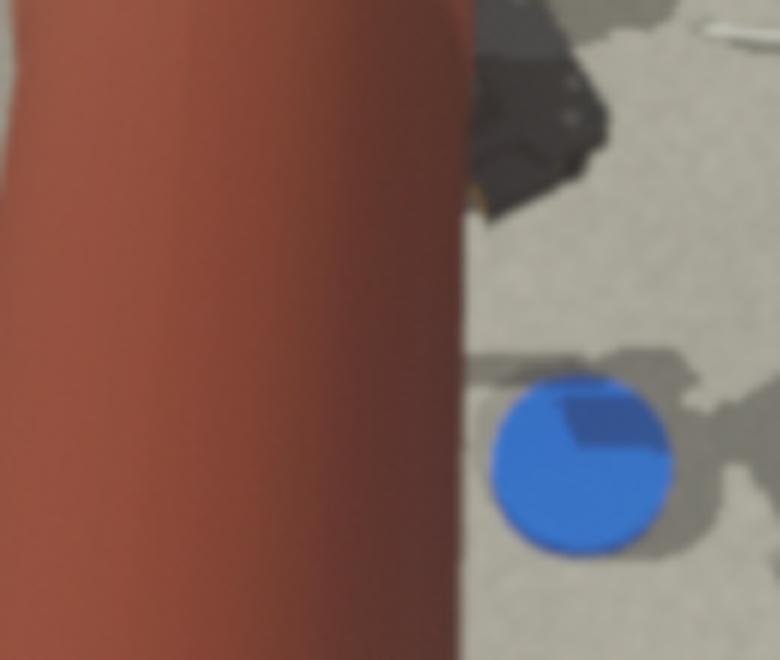

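```bash
python3 -m jog '[{"xyz":[0.02,0,-0.002],"dr":[0,0,0]},{"xyz":[0.04,0,-0.002],"dr":[0,0,0]},{"xyz":[0.0487,0,-0.002],"dr":[0,0,0]},{"xyz":[0.0487,0,-0.002],"dr":[0,0,0]},{"xyz":[0.0487,0,-0.002],"dr":[0,0,0]}]' 
python3 to.py .5555 -.0992 .094 -59 0
python3 - <<'E'
from h import *
S=cam("side");crop(S,"s23.png",240,150,350,250,7)
E
```

```text
time: 17.57
tool_pos: [0.555, -0.1, 0.0931]
tcp_rot: [0.804, 1.415, -0.803]
wrist_force: [-0.3, 0.7, -0.0]
width: 0.087
t 17.57 tcp [ 0.555  -0.1     0.0931] w 0.087 F [-0.3  0.7 -0. ]
[[ 0.002  0.858  0.513]
 [-0.     0.513 -0.858]
 [-1.     0.001  0.001]]
q [ 0.534  0.309 -0.508  1.809  0.17   1.065 -1.068]
tool shift [-0.0009  0.0008 -0.0004] dist 0.0013
dr deg [-0.13  0.06 -0.08]
```

View pics/s23.png

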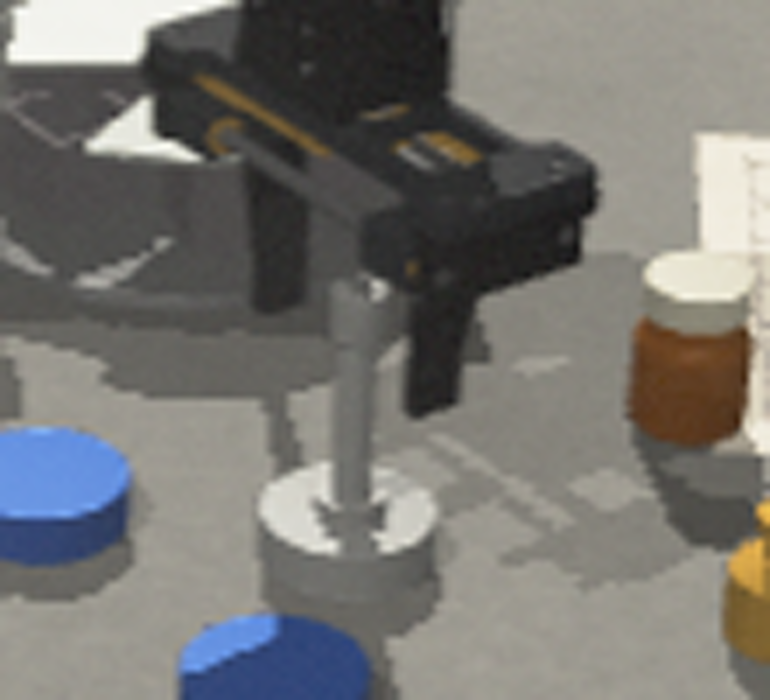

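```bash
python3 -m jog '[{"xyz":[0,0.0005,0],"dr":[0,0,0]},{"xyz":[0,0.0005,0],"dr":[0,0,0]},{"xyz":[0,0.0005,0],"dr":[0,0,0]},{"xyz":[0,0.0005,0],"dr":[0,0,0]},{"xyz":[0,0.0005,0],"dr":[0,0,0]}]' -1 6
python3 -m jog '[{"xyz":[0,0,0],"dr":[0,0,0]},{"xyz":[0,0,0],"dr":[0,0,0]},{"xyz":[0,0,0],"dr":[0,0,0]},{"xyz":[0,0,0],"dr":[0,0,0]},{"xyz":[0,0,0],"dr":[0,0,0]}]' -1 6
python3 -m jog '[{"xyz":[0,0,0],"dr":[0,0,0]},{"xyz":[0,0,0],"dr":[0,0,0]},{"xyz":[0,0,0],"dr":[0,0,0]}]' -1 25
python3 - <<'E'
from h import *
S=cam("side");crop(S,"s24.png",240,150,350,250,7);rep()
E
```

```text
time: 18.03
tool_pos: [0.5553, -0.0998, 0.0927]
tcp_rot: [0.804, 1.415, -0.803]
wrist_force: [0.0, -0.2, 0.9]
width: 0.0614
time: 18.45
tool_pos: [0.5552, -0.0997, 0.0924]
tcp_rot: [0.804, 1.416, -0.803]
wrist_force: [-0.1, -0.3, -0.3]
width: 0.0285
time: 18.7
tool_pos: [0.5552, -0.0997, 0.0924]
tcp_rot: [0.804, 1.416, -0.803]
wrist_force: [0.8, 0.0, 0.1]
width: 0.0208
t 18.75 tcp [ 0.5552 -0.0998  0.0924] w 0.0214 F [-0.7 -0.4 -0. ]
[[ 0.002  0.858  0.513]
 [-0.     0.513 -0.858]
 [-1.     0.001  0.001]]
q [ 0.533  0.31  -0.508  1.809  0.171  1.064 -1.069]
```

View pics/s24.png

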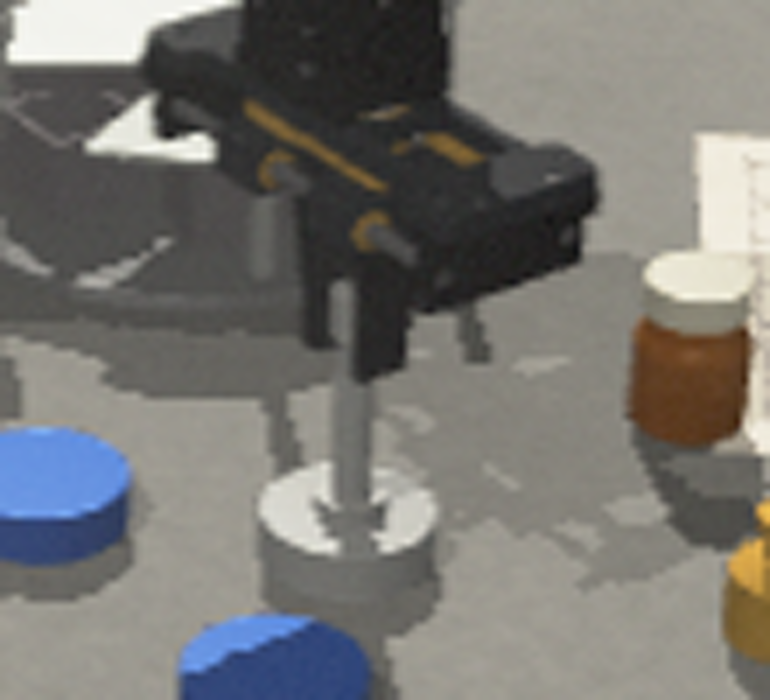

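```bash
python3 -m jog '[{"xyz":[-0.015,0,0],"dr":[0,0,0]},{"xyz":[-0.045,0,0],"dr":[0,0,0]},{"xyz":[-0.08,0,0],"dr":[0,0,0]},{"xyz":[-0.115,0,0],"dr":[0,0,0]},{"xyz":[-0.145,0,0],"dr":[0,0,0]}]'
python3 to.py .458 .176 .237 -59 0
```

```text
time: 19.17
tool_pos: [0.555, -0.0995, 0.2397]
tcp_rot: [0.804, 1.415, -0.803]
wrist_force: [1.4, 0.8, -0.3]
width: 0.0212
t 19.17 tcp [ 0.555  -0.0995  0.2397] w 0.0212 F [ 1.4  0.8 -0.3]
[[ 0.002  0.858  0.513]
 [-0.     0.513 -0.858]
 [-1.     0.002  0.002]]
q [ 0.558  0.188 -0.523  1.633  0.096  1.344 -1.01 ]
tool shift [ 0.0024  0.0582 -0.2863] dist 0.2921
dr deg [-0.12  0.09 -0.11]
```

```bash
python3 -m jog '[{"xyz":[0,0.007,-0.03],"dr":[0,0,0]},{"xyz":[0,0.014,-0.065],"dr":[0,0,0]},{"xyz":[0,0.021,-0.1],"dr":[0,0,0]},{"xyz":[0,0.028,-0.135],"dr":[0,0,0]},{"xyz":[0,0.035,-0.17],"dr":[0,0,0]}]'
python3 to.py .458 .176 .237 -59 0
```

```text
time: 19.58
tool_pos: [0.4968, 0.0656, 0.2373]
tcp_rot: [0.804, 1.415, -0.804]
wrist_force: [1.3, 1.2, -0.6]
width: 0.021
t 19.58 tcp [0.4968 0.0656 0.2373] w 0.021 F [ 1.3  1.2 -0.6]
[[ 0.002  0.858  0.513]
 [-0.001  0.513 -0.858]
 [-1.     0.001  0.001]]
q [ 0.411  0.061 -0.65   1.77   0.039  1.322 -1.28 ]
tool shift [ 0.0002  0.0233 -0.1147] dist 0.1171
dr deg [-0.14  0.08 -0.07]
```

```bash
python3 -m jog '[{"xyz":[0,0.007,-0.033],"dr":[0,0,0]},{"xyz":[0,0.014,-0.066],"dr":[0,0,0]},{"xyz":[0,0.02,-0.095],"dr":[0,0,0]},{"xyz":[0,0.023,-0.115],"dr":[0,0,0]},{"xyz":[0,0.023,-0.115],"dr":[0,0,0]}]'
python3 -m jog '[{"xyz":[0,0,0],"dr":[0,0,0]},{"xyz":[0,0,0],"dr":[0,0,0]},{"xyz":[0,0,0],"dr":[0,0,0]}]'
python3 to.py .458 .176 .175 -59 0
python3 - <<'E'
from h import *
T=cam("top");S=cam("side");crop(S,"s25.png",200,90,330,200,6);crop(T,"t25.png",60,130,220,265,5)
E
```

```text
time: 20.0
tool_pos: [0.4563, 0.1796, 0.2376]
tcp_rot: [0.8, 1.418, -0.797]
wrist_force: [-0.6, -0.3, -1.4]
width: 0.0213
time: 20.25
tool_pos: [0.459, 0.1734, 0.2371]
tcp_rot: [0.805, 1.415, -0.805]
wrist_force: [0.3, -0.4, -1.3]
width: 0.0208
t 20.25 tcp [0.459  0.1734 0.2371] w 0.0208 F [ 0.3 -0.4 -1.3]
[[ 0.001  0.859  0.511]
 [-0.     0.511 -0.859]
 [-1.     0.001  0.001]]
q [ 0.291  0.044 -0.754  1.788  0.032  1.321 -1.504]
tool shift [ 0.0621  0.0005 -0.0028] dist 0.0621
dr deg [-0.24  0.06 -0.05]
```

View pics/s25.png

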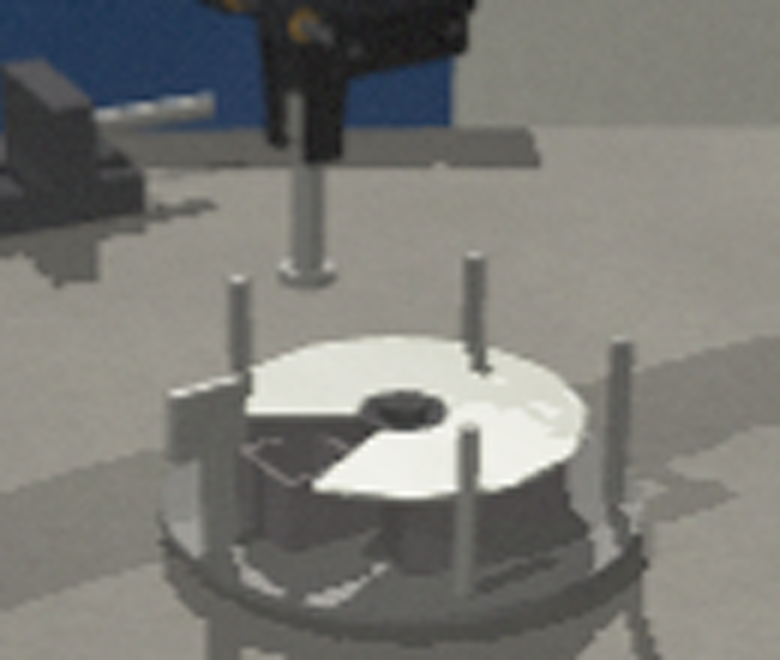

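View pics/t25.png

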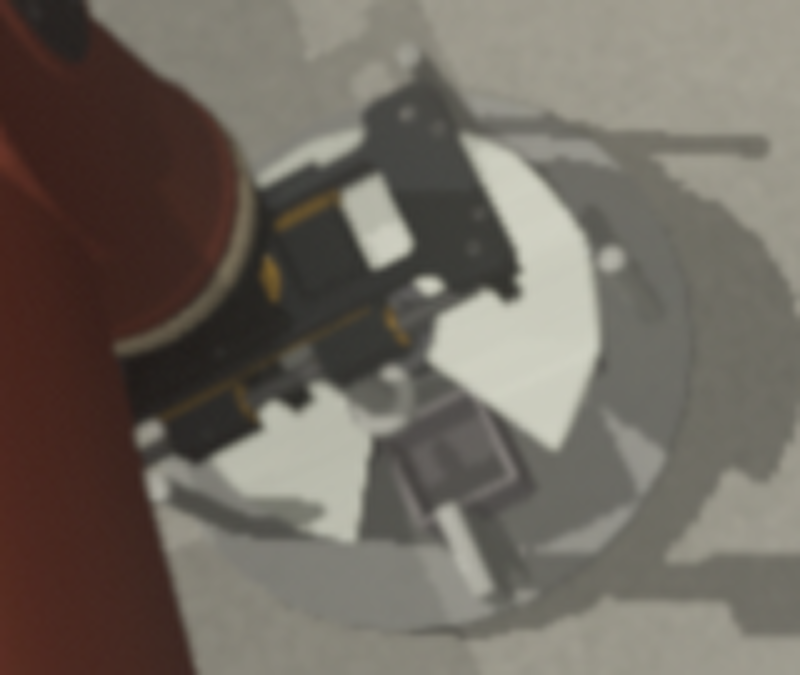

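```bash
python3 - <<'E'
from h import *
import pickle
c=pickle.load(open("c0.pkl","rb"));T=c["top"];S=c["side"]
# flange top plane z=.2371-.0704+.008
zt=.2371-.0704+.008
print("top flange",atz(T,(382/5+60-.5,395/5+130-.5),zt))
print("side flange",atz(S,(307/6+200-.5,270/6+90-.5),zt))
# bin rim from side: corners (k=6, o=(200,90))
g=lambda p:atz(S,(p[0]/6+200-.5,p[1]/6+90-.5),.064)
print("side bin rim corners",g((300,487)),g((245,445)),g((348,450)))
E
```

```text
top flange [0.4651223 0.1731318 0.1747   ]
side flange [0.45692105 0.16922707 0.1747    ]
side bin rim corners [0.45203779 0.14043155 0.064     ] [0.42458262 0.19146651 0.064     ] [0.4797037  0.18322904 0.064     ]
```

```bash
python3 -m jog '[{"xyz":[0.01,0.0005,-0.002],"dr":[0,0,0]},{"xyz":[0.035,0.0005,-0.003],"dr":[0,0,0]},{"xyz":[0.065,0.0005,-0.003],"dr":[0,0,0]},{"xyz":[0.082,0.0005,-0.003],"dr":[0,0,0]},{"xyz":[0.082,0.0005,-0.003],"dr":[0,0,0]}]'
python3 -m jog '[{"xyz":[0,0,0],"dr":[0,0,0]},{"xyz":[0,0,0],"dr":[0,0,0]},{"xyz":[0,0,0],"dr":[0,0,0]}]'
python3 to.py .458 .176 .0965 -59 0
python3 - <<'E'
from h import *
T=cam("top");S=cam("side");crop(S,"s26.png",210,120,300,190,8);crop(T,"t26.png",100,170,200,265,7)
E
```

```text
time: 20.77
tool_pos: [0.4551, 0.1761, 0.151]
tcp_rot: [0.802, 1.42, -0.808]
wrist_force: [-0.8, -0.1, -1.0]
width: 0.0211
time: 21.02
tool_pos: [0.4584, 0.1779, 0.1566]
tcp_rot: [0.805, 1.414, -0.802]
wrist_force: [0.1, 0.0, -0.0]
width: 0.0209
t 21.02 tcp [0.4584 0.1779 0.1566] w 0.0209 F [ 0.1  0.  -0. ]
[[ 0.004  0.858  0.513]
 [ 0.     0.513 -0.858]
 [-1.     0.003  0.001]]
q [ 0.266  0.117 -0.765  1.898  0.09   1.157 -1.563]
tool shift [ 0.0601 -0.0015  0.0013] dist 0.0601
dr deg [-0.14  0.08 -0.19]
```

View pics/s26.png

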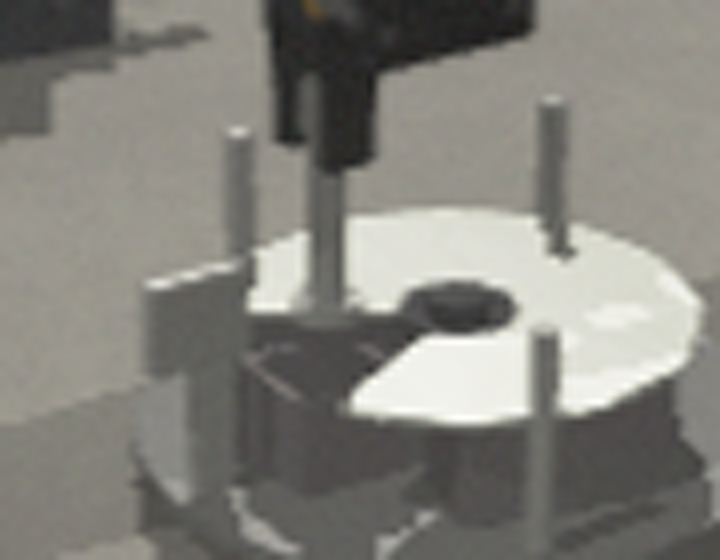

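View pics/t26.png

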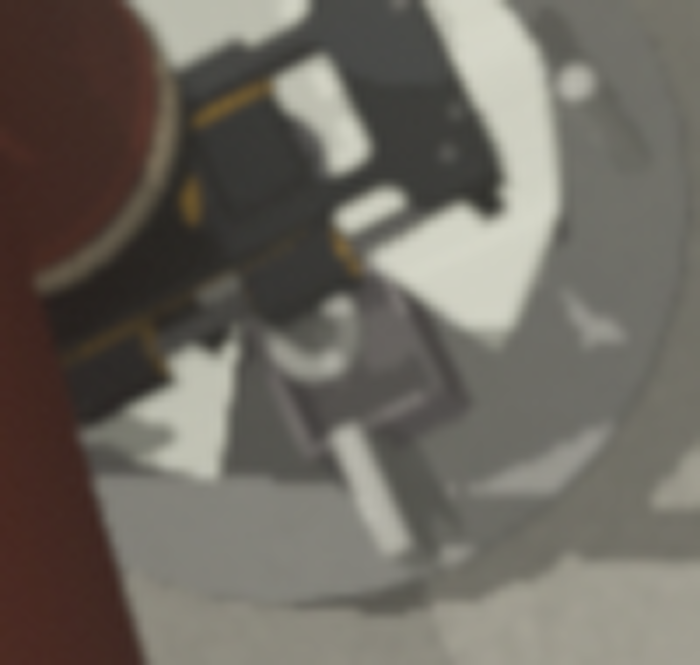

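```bash
python3 - <<'E'
from h import *
T=cam("top");f=lambda p,z:atz(T,(p[0]/7+100-.5,p[1]/7+170-.5),z)
for p in[(312,330),(316,337)]:print(f(p,.094))
# draw expected flange rim at command and bin floor/rims
s=monitor.get_state();p=s["tool_pos"]+[.004,0,0]
th=np.linspace(0,2*np.pi,24)
pts=[np.array([p[0]+.015*np.cos(t),p[1]+.015*np.sin(t),p[2]-.0624]) for t in th]
crop(T,"t27.png",100,170,200,265,7,proj(T,pts))
E
```

```text
[0.46432911 0.1796789  0.094     ]
[0.46211602 0.17813748 0.094     ]
```

View pics/t27.png

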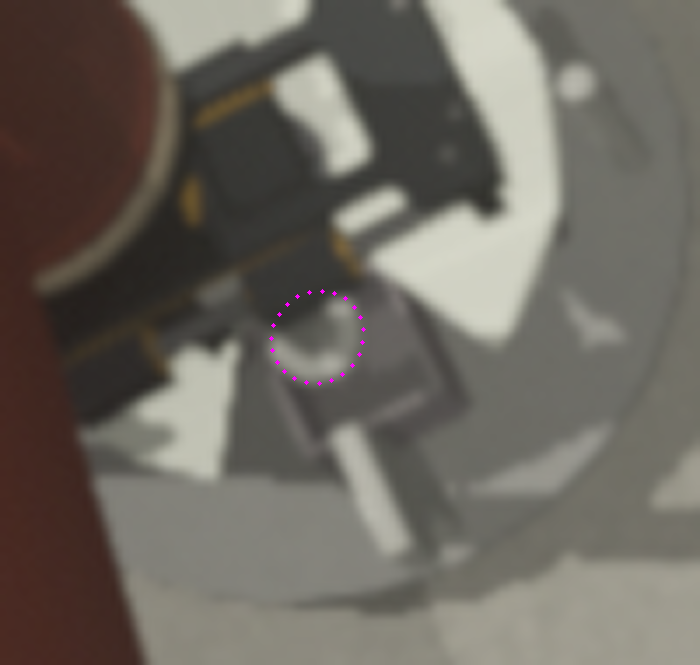

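```bash
python3 -m jog '[{"xyz":[0.004,-0.0016,0.0018],"dr":[0,0,0]},{"xyz":[0.015,-0.0016,0.0018],"dr":[0,0,0]},{"xyz":[0.027,-0.0016,0.0018],"dr":[0,0,0]},{"xyz":[0.038,-0.0016,0.0018],"dr":[0,0,0]},{"xyz":[0.043,-0.0016,0.0018],"dr":[0,0,0]}]'
python3 -m jog '[{"xyz":[0,0,0],"dr":[0,0,0]},{"xyz":[0,0,0],"dr":[0,0,0]}]'
python3 to.py .458 .1755 .0965 -59 0
python3 - <<'E'
from h import *
T=cam("top");s=monitor.get_state();p=s["tool_pos"]+[.004,0,0]
th=np.linspace(0,2*np.pi,24)
pts=[np.array([p[0]+.015*np.cos(t),p[1]+.015*np.sin(t),p[2]-.0624]) for t in th]
crop(T,"t28.png",100,170,200,265,7,proj(T,pts))
E
```

```text
time: 21.58
tool_pos: [0.4559, 0.1746, 0.1098]
tcp_rot: [0.803, 1.418, -0.805]
wrist_force: [0.2, -0.4, -1.7]
width: 0.0212
time: 21.75
tool_pos: [0.4568, 0.1752, 0.1117]
tcp_rot: [0.804, 1.417, -0.803]
wrist_force: [-0.7, 0.8, -0.8]
width: 0.021
t 21.75 tcp [0.4568 0.1752 0.1117] w 0.021 F [-0.7  0.8 -0.8]
[[ 0.     0.858  0.513]
 [-0.     0.513 -0.858]
 [-1.     0.     0.   ]]
q [ 0.251  0.169 -0.76   1.952  0.132  1.071 -1.597]
tool shift [0.0152 0.0012 0.0004] dist 0.0153
dr deg [-0.11  0.01 -0.01]
```

View pics/t28.png

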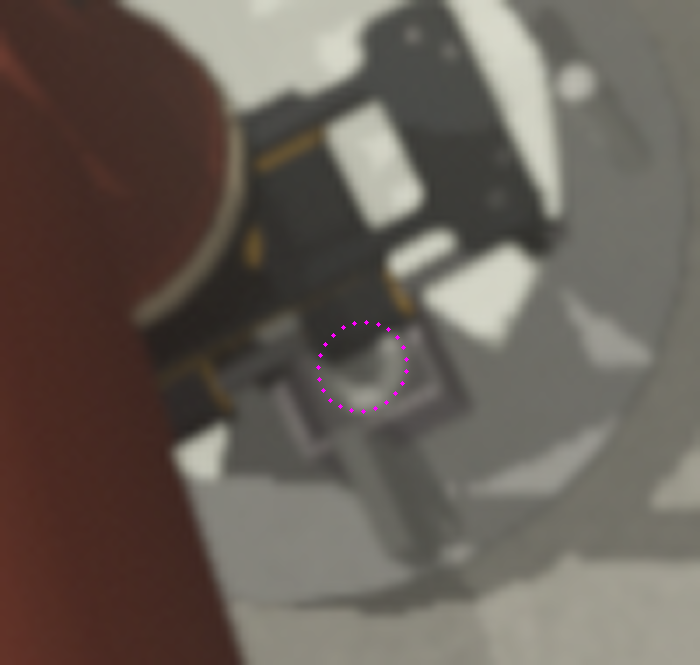

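```bash
python3 -m jog '[{"xyz":[0.006,0.001,0],"dr":[0,0,0]},{"xyz":[0.012,0.001,0],"dr":[0,0,0]},{"xyz":[0.0145,0.001,0],"dr":[0,0,0]},{"xyz":[0.0145,0.001,0],"dr":[0,0,0]}]' | egrep 'pos|force'
python3 -m jog '[{"xyz":[0.001,0,0],"dr":[0,0,0]},{"xyz":[0.001,0,0],"dr":[0,0,0]}]'| egrep 'pos|force'
python3 -m jog '[{"xyz":[0.001,0,0],"dr":[0,0,0]},{"xyz":[0.001,0,0],"dr":[0,0,0]}]'| egrep 'pos|force'
```

```text
tool_pos: [0.4575, 0.1754, 0.0969]
wrist_force: [0.3, -0.3, -0.6]
tool_pos: [0.458, 0.1757, 0.0967]
wrist_force: [0.1, 0.2, -1.1]
tool_pos: [0.4581, 0.1756, 0.0957]
wrist_force: [0.1, -0.0, -0.9]
```

```bash
python3 -m jog '[{"xyz":[0.001,0,0],"dr":[0,0,0]},{"xyz":[0.001,0,0],"dr":[0,0,0]}]'| egrep 'pos|force'
python3 -m jog '[{"xyz":[0.0005,0,0],"dr":[0,0,0]},{"xyz":[0.0005,0,0],"dr":[0,0,0]}]'| egrep 'pos|force'
```

```text
tool_pos: [0.4582, 0.1757, 0.0949]
wrist_force: [0.7, -0.4, 0.3]
tool_pos: [0.4586, 0.1759, 0.0948]
wrist_force: [-0.8, -1.0, 5.1]
```

```bash
python3 -m jog '[{"xyz":[0,0,0],"dr":[0,0,0]},{"xyz":[0,0,0],"dr":[0,0,0]},{"xyz":[0,0,0],"dr":[0,0,0]},{"xyz":[0,0,0],"dr":[0,0,0]},{"xyz":[0,0,0],"dr":[0,0,0]}]' 0.5
python3 -m jog '[{"xyz":[0,0,0],"dr":[0,0,0]},{"xyz":[0,0,0],"dr":[0,0,0]},{"xyz":[0,0,0],"dr":[0,0,0]},{"xyz":[0,0,0],"dr":[0,0,0]}]' 0.5
python3 -m jog '[{"xyz":[-0.015,0,0],"dr":[0,0,0]},{"xyz":[-0.04,0,0],"dr":[0,0,0]},{"xyz":[-0.075,0,0],"dr":[0,0,0]},{"xyz":[-0.11,0,0],"dr":[0,0,0]},{"xyz":[-0.14,0,0],"dr":[0,0,0]}]'
python3 -m jog '[{"xyz":[0,0.035,0],"dr":[0,0,0]},{"xyz":[0,0.07,0],"dr":[0,0,0]},{"xyz":[0,0.11,0],"dr":[0,0,0]},{"xyz":[0,0.14,0],"dr":[0,0,0]},{"xyz":[0,0.14,0],"dr":[0,0,0]}]'
python3 - <<'E'
from h import *
T=cam("top");S=cam("side");crop(S,"s29.png",210,110,300,190,8);crop(T,"t29.png",60,110,220,265,5);rep()
E
```

```text
time: 23.22
tool_pos: [0.4579, 0.1756, 0.0941]
tcp_rot: [0.804, 1.416, -0.803]
wrist_force: [0.0, 0.6, -0.4]
width: 0.0464
time: 23.55
tool_pos: [0.458, 0.1756, 0.0942]
tcp_rot: [0.804, 1.416, -0.803]
wrist_force: [0.3, -0.5, 0.4]
width: 0.0639
time: 23.97
tool_pos: [0.4577, 0.1759, 0.2365]
tcp_rot: [0.804, 1.415, -0.802]
wrist_force: [0.7, 1.3, 0.1]
width: 0.0651
time: 24.38
tool_pos: [0.5811, 0.2494, 0.2322]
tcp_rot: [0.806, 1.419, -0.803]
wrist_force: [-1.0, -0.6, -0.3]
width: 0.0652
t 24.48 tcp [0.578  0.2482 0.2332] w 0.0651 F [ 0.2 -0.2 -0.3]
[[-0.001  0.858  0.514]
 [ 0.001  0.514 -0.858]
 [-1.    -0.    -0.001]]
q [ 0.108  0.383 -0.766  1.471  0.265  1.394 -1.699]
```

View pics/s29.png

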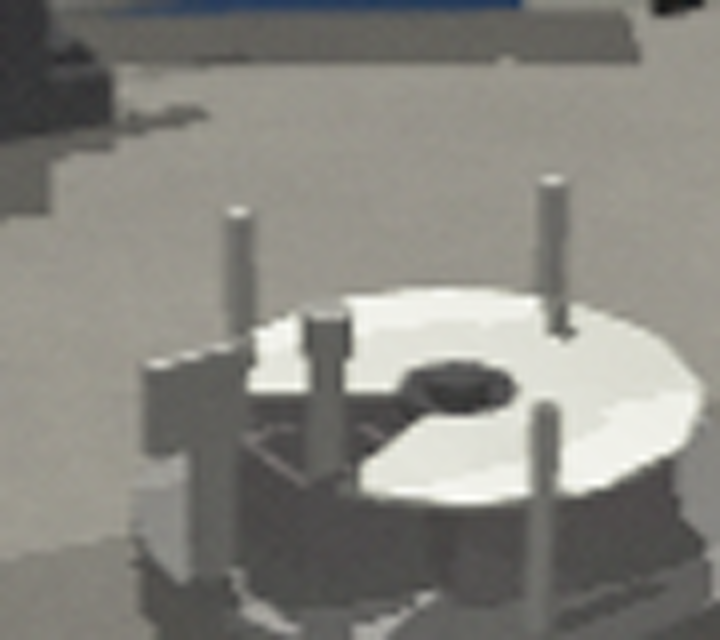

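View pics/t29.png

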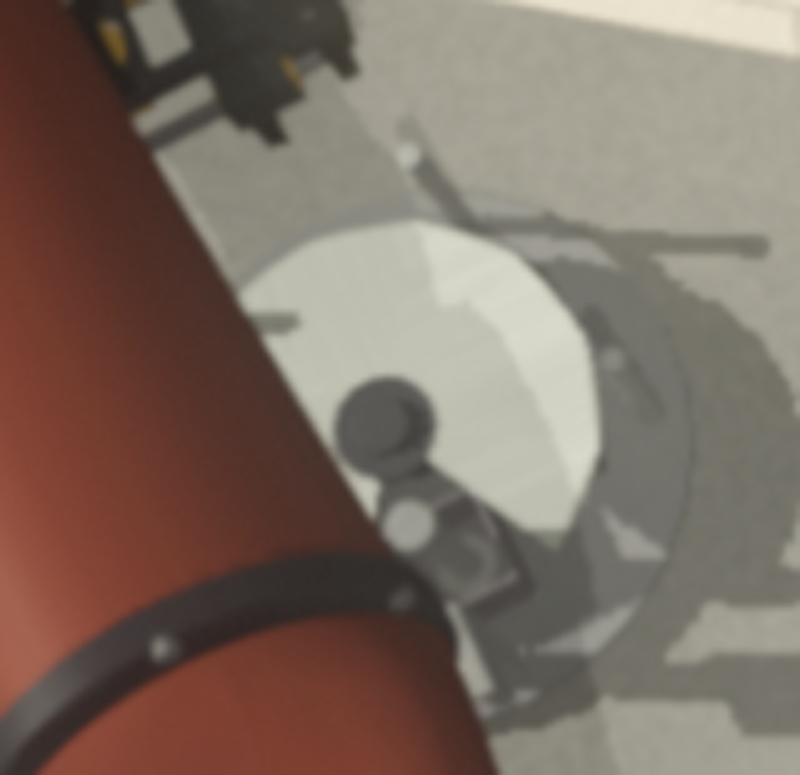

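```bash
python3 - <<'E'
from wh import *
T=cam("top");S=cam("side")
h=atz(T,(410/5+60-.5,524/5+110-.5),.1245);print("head",h, "bin expected top-cam (.462,.176)")
hs=atz(S,(326/8+210-.5,314/8+110-.5),.1245);print("side head",hs,"(bias about +.003 x)")
wheel(T,[(407,153),(610,355)])
s=cam("side");crop(s,"s30.png",0,0,560,420,1);c=__import__("pickle").load(open("c0.pkl","rb"))
d=np.abs(s["img"].astype(int)-c["side"]["img"]).sum(2)
for n,(x0,y0,x1,y1) in dict(jar=(325,180,352,216),weight=(340,218,366,248),driver=(348,252,374,302)).items(): print(n,np.median(d[y0:y1,x0:x1]),(d[y0:y1,x0:x1]>90).mean())
E
```

```text
head [0.4633697  0.17624321 0.1245    ] bin expected top-cam (.462,.176)
side head [0.45584605 0.17344231 0.1245    ] (bias about +.003 x)
(407, 153) ang 354.7 r 0.1181
(610, 355) ang 282.9 r 0.1162
jar 7.0 0.0
weight 7.0 0.0
driver 7.0 0.0
```

View pics/s30.png

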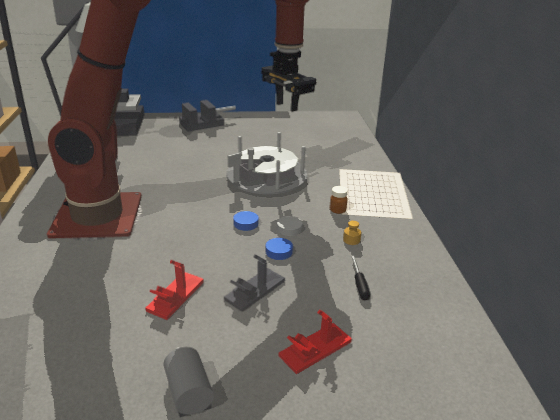

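All checks agree: the spindle's head is within about 2 mm of the bin centre, the wheel is within 1° of the slot, and the jar, screwdriver and weight have not moved.

```bash
python3 -c "
from workcell import ticket
print(ticket.hand_in())"
```

```text
the job is handed in; nothing more can be done
None
```

I finished the job and handed it in at about 25 s of robot time. The hand-in gives no verdict, so the results below are from my own checks.

- **Rack to block:** I took the spindle from the dark rack by its shank. My first approach to the block ran into joint limits, so I turned the gripper and came in from another side. The spindle stood upright near the block's centre, and I let go of it there.
- **Wheel:** I pushed one of the round pins anticlockwise until the flagged bin lay under the slot. The pins put the plate at about 210.4°, and the slot is at about 211°, so the bin is within about 1° of it.
- **Into the bin:** I took the spindle by its head from above, lowered it until it touched the bin floor, let go and moved the arm clear.

**Last checks:**
- The spindle stands head up in the flagged bin, about 2 mm from the bin's centre in the top camera.
- The jar, screwdriver and brass weight show no change from the first picture in the side camera.
- **Disagreement:** the two cameras differed by about 6 to 7 mm in x throughout. I settled this by comparing both with the arm's own position: the top camera reads about 4 mm too far out and the side camera about 3 mm too near. In the last pictures the side camera put the head 7.5 mm nearer in x and 3 mm less in y than the top camera.

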